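# Level the fold-down bench leaf under a spirit level

## Task

Pull the folded-up wooden leaf down toward you so that it rests on its screw foot, and set the spirit level flat on it, lying lengthwise from the hinge toward the front edge. Turn the foot's round knob until the bubble stands between the two lines of the vial. Finish while still pressing the level down onto the leaf with about 10 N, with the bubble centred, the hand off the leaf and the knob, and the torch, tub and steel ring left where they are.

Things in the scene. Friction and masses are not known exactly. Their poses are not given: they have to be found in the camera images.
- bracket: fixed grey bracket carrying the leaf: base plate 225 x 236 x 8 mm and two side cheeks 122 mm tall at y = +-112 mm. Origin on the bench under the hinge line; x points from the leaf's front edge to the hinge (away from the robot; yaw varies), y along the hinge. A dark stop post about 55 mm high (+-3 mm) stands at x = -135, y = +60 mm and takes the foot
- leaf: plywood leaf, 200 mm wide (y), 14 mm thick; origin on the hinge line, mid-width, mid-thickness, 100 mm above the bench. It reaches to x = -173 mm; upper face z = +7 mm. Folded up, the front edge is at the top and the upper face with the knob (x = -135, y = 60 mm) looks away from the robot. Damped hinge: pulled below about 1.0 rad it sinks by itself in 2 to 3 s onto the post
- leaf_hinge (a joint): angle of the leaf, rad: 0 = level, 1.57 = folded up vertically, negative = front edge too low. It starts at 1.45 to 1.68 and keeps still there by friction. Once lowered it rests at about -0.02 to -0.09 (front edge low)
- leaf_handle (a point): middle of the steel bar handle on the leaf's front edge: round bar 10 mm thick, 60 mm long along the leaf's y, 202 mm from the hinge, with a 24 mm gap between bar and leaf edge. It is at the top while the leaf is folded up
- knob_grip (a point): middle of the foot's black round fluted knob (40 mm over the flutes, 37 mm where gripped, 27 mm high); axis = leaf's z. Clockwise from above screws the foot down and lifts the leaf's front edge; the knob itself then stays nearly in place, about 137 mm above the bench, 34 mm above the leaf's mid-plane when level. It stays where it is left
- knob_turn (a joint): turn of the knob, rad, growing clockwise seen from above, limits +-3.4. One rad moves the foot 4.8 mm and the leaf 0.035 rad. The value at which the leaf is level differs from case to case (-0.65 to 0.65), 0.7 to 2.6 rad clockwise from the start; turning takes about 0.2 N m
- level: aluminium spirit level, 150 x 24 x 38 mm, 0.35 kg, standing upright on the bench at first, to the right or to the left of the bracket. Origin at the centre of its underside, x lengthwise, z up. The green vial lies along the middle of its top (62 mm long, 12 mm wide, up to z = 43 mm); the top is flat at z = 38 mm for the outer 40 mm at each end
- bubble_arc (a joint): place of the pale 12 mm bubble along the level, rad: 0 = centred between the two black lines (10 mm either side of the middle). The bubble goes to the higher end, 5.8 mm per degree of tilt (0.334 m per rad of this value), and stops at 0.063 rad (21 mm); positive = toward the level's own +x end; it settles in about 0.5 s
- torch: dark grey torch, 125 x 36 x 37 mm, lying on the bench on the side where the level is not; origin under its centre; a bystander
- grease_tub: grease tub with white lid, 78 mm across, 68 mm high, left of and behind the bracket; a bystander
- die_ring: steel ring, 80 mm across, 26 mm high, right of and behind the bracket; a bystander
There are look-alikes about, which are no part of the job. Leave any turquoise look-alike of the level alone.

How it is judged:
On the way, in this order (a step that is already met when the one before it is completed fails the run):
1. the leaf is pulled down onto its foot (value of joint leaf_hinge below 0.1 rad), for 0.2 s.
2. the level stands on the leaf, lengthwise from hinge to front edge (contact force between level and leaf above 1 N and angle between the x axis of level and the x axis of leaf, either way round below 0.26 rad and angle between the z axis of level and the z axis of leaf, either way round below 0.04 rad), for 0.2 s.
At the end, for the whole second after the job is handed in: Through the last second the fingers keep pressing the level, which bears on the leaf with 7 to 30 N (its weight included), flat, still and lengthwise within 15 degrees; the bubble is within 4.5 mm of the centre (between the lines); the robot touches neither leaf nor knob (value of joint bubble_arc between -0.0135 and 0.0135 rad and angle between the x axis of level and the x axis of leaf, either way round below 0.26 rad and angle between the z axis of level and the z axis of leaf, either way round below 0.03 rad and angle between level's own z axis and vertical below 0.04 rad and z of level in the frame of leaf between 0.004 and 0.011 m and contact force between level and leaf between 7 and 30 N and contact force between the fingers and level above 2 N and contact force between each of the arm, the fingers and leaf below 1 N and linear speed of level below 0.02 m/s and value of joint leaf_hinge below 0.03 rad); the arm keeps its last pose, push and grip.
It fails at once if the torch, tub or ring is pushed more than 40 mm away (distance of any of torch, grease_tub, die_ring from where it was at the start of the episode above 0.04 m).
It fails at once if the level is rammed onto the leaf with more than 60 N (contact force between level and leaf above 60 N).
It also fails if it takes over 72 s, if anything falls off the work surface, if the arm or the gripper's body presses on something with over 40 N, if the wrist force passes 120 N, or if a joint passes its speed limit or range.

## Robot

A 6-joint arm with a two-finger parallel gripper is mounted at the origin on a cart in front of the work surface, level with it; the furniture and walls round the work are solid. World frame = base frame: x ahead of the robot, y to its left, z up, the work surface at z = 0. Lengths are in m, angles in rad, forces in N, time in s.
With the tool pointing down it reaches from about 0.375 to 0.975 m from the base axis. Payload 3.8 kg.
Tool frame: the origin (TCP) lies midway between the tips of the shut fingers; the grasp point (between the pads) lies 19 mm behind it; z points along the fingers, y is the line along which they close (so a half turn about z gives the same grasp; the last joint's range is limited). The gripper opens to 85 mm and grips with 20 to 120 N. Pads are 22 mm wide; open, the fingers measure 114 mm over their backs; the gripper's body (76 mm by 85 mm) begins 54 mm behind the grasp point. The pads swing forward as they close: fully open they stand 13 mm farther back than shut.
Start: joints at [1.267, 0.264, 1.604, -0, 1.274, -0.037], TCP at [0.178, 0.651, 0.198] pointing down, gripper open.
Joint ranges: [-2.63, 2.63], [-0.94, 2.18], [0.31, 2.57], [-1.31, 4.45], [0, 2.66], [-2.55, 2.55]. Speed limits (rad/s): [2.57, 2.57, 3.14, 3.14, 3.14, 3.14].

## Interface

Orientations are given as a rotation vector (axis times angle).
In Python, from workcell import status, read_camera, workorder, masks_of gives the robot as it stands.
- The arm moves only by the tool drive_tool, never from a script. Its argument "rows" is a list of rows, each a list of 7 numbers: the turn, a rotation vector about the tool's x, y, z in degrees, then the shift along the tool's x, y, z in m, then the opening, from 0 (shut) to 1 (fully open). In form: [[ax, ay, az, tx, ty, tz, claw], ...]. A call has 1 to 8 rows; each row shifts and turns the commanded pose from where the row before left it, along the tool's axes as they then stand; what a row does not reach is not made up. A row lasts 1/12 s, in which the tool goes at most 41.7 mm and 7.16 degrees, less where a joint would pass 70% of its speed; a pose out of reach is approached as far as the arm can. A call is refused whole if a number of a shift passes 0.0417 or a number of a turn 7.16, either way. A call with a gripper value outside its range is refused whole. The fingers move at their own pace and stop on an object; "force" is the grip in N (left out, the last holds). Time passes only in rows, so rows that do not move let the fingers close. It gives the time, the measured TCP pose, the force, the opening and the grip force at its end, in the units of the state.
- status.read_state(): the state, without advancing time (a new reading comes with each control period).
- read_camera(name): name is "side" or "top"; returns a dict with "color" (420x560x3 uint8, red, green, blue), "intrinsics" (3x3 intrinsics, pixels), "world_from_camera" (4x4, takes a point from camera to world coordinates). Camera axes: x right, y up, looking along -z (the intrinsics and any distortion apply to the point x, -y, -z); pixel columns grow to the right and rows downward; lengths in m; the calibration is good to about 2 mm. A picture is of the moment at which its call begins. There is no depth.
- workorder.finish_job(): hands the job in; it is judged then, once.
Trained networks look in a picture, given as the dict that the camera call returned (one of the last four; its "shot" number tells which), for a name from the list of things; names that differ only in an ending like _2 or _b are one class to them, and where a whole thing is asked for, a point or a joint stands for the part that bears it (a point fixed in the world has none). Each returns a list of dicts, best first, with "score" (0 to 1); they miss things now and then, are a little off and sometimes report something else, mostly with a low value. They report only what shows in the picture. A call takes as long as a camera call. They do not tell look-alikes from the thing itself.
- masks_of(picture, name): "mask" (420x560 bool, what is visible of it) and "bbox" ([left, top, right, bottom] in pixels, round what is visible of it).
The state is a dict: "time": time; "q": joint angles; "joint_vel": joint speeds; "joint_torque": joint torques, N m; "tool_pos": TCP position; "tcp_rot": TCP orientation; "wrist_force": force on the tool from outside, world axes, zero at the start; "torque": the same for the moment, N m; "width": opening from 0.0 (shut) to 1.0 (fully open); "grip_force": force on a finger pad.
Only numpy, scipy, OpenCV 4.12 (cv2) and the standard library are available. Lean on these libraries where they do the work, as an engineer would, in place of code of your own. Each camera call takes 0.05 s, during which the arm holds its last target. There are 200 camera calls.

## Working session

There is one attempt and no reset: what is moved stays moved. The work goes in short steps, Python scripts to look and compute and a tool call to move; the robot and the scene stay as the last step left them, time stands still between calls to the robot, and variables do not carry over. Pictures are saved under pics/ and viewed, at most 10 in all, crops included, and the job is handed in when it is done.

Besides the shell and the picture viewer there is one more tool, called after ">>>" by a JSON object that holds its "fn" and its "kwargs", one argument or row to a line. drive_tool: Moves the arm, as the interface text tells. Its arguments: {"type":"object","properties":{"rows":{"type":"array"},"force":{"type":"number"}},"required":["rows"]}

```bash
mkdir -p pics; ls; cat > h.py <<'E'
import numpy as np, cv2
from scipy.spatial.transform import Rotation as R
from workcell import status, read_camera, workorder, masks_of
def save(p,n): cv2.imwrite('pics/'+n,cv2.cvtColor(p['color'],cv2.COLOR_RGB2BGR))
def ray(p,u,v):
    K=np.array(p['intrinsics']);T=np.array(p['world_from_camera'])
    d=np.linalg.inv(K)@[u,v,1]; return T[:3,3],T[:3,:3]@np.array([d[0],-d[1],-d[2]])
def onz(p,u,v,z):
    o,d=ray(p,u,v); return o+d*(z-o[2])/d[2]
def proj(p,X):
    K=np.array(p['intrinsics']);T=np.linalg.inv(np.array(p['world_from_camera']))
    c=T[:3,:3]@np.array(X)+T[:3,3]; q=K@[c[0],-c[1],-c[2]]; return q[:2]/q[2]
E
python3 - <<'E'
from h import *
ps=[read_camera(n) for n in('top','side')]
for p,n in zip(ps,('top','side')):
    print({k:(np.round(v,3).tolist() if k!='color' else 0) for k,v in p.items()})
    for nm in['bracket','leaf','leaf_handle','knob_grip','level','torch','grease_tub','die_ring']:
        for m in masks_of(p,nm)[:3]:
            ys,xs=np.nonzero(m['mask']); print(n,nm,round(m['score'],2),np.round(m['bbox']),len(xs),xs.mean().round(1),ys.mean().round(1))
cv2.imwrite('pics/a_top.png',cv2.cvtColor(ps[0]['color'],cv2.COLOR_RGB2BGR));save(ps[1],'a_side.png')
s=status.read_state();print(s)
E
```

```text
pics
{'color': 0, 'intrinsics': [[401.844, 0.0, 281.938], [0.0, 401.844, 204.187], [0.0, 0.0, 1.0]], 'world_from_camera': [[-0.018, 0.991, -0.134, 0.449], [-1.0, -0.015, 0.025, 0.019], [0.023, 0.134, 0.991, 1.156], [0.0, 0.0, 0.0, 1.0]], 'shot': 1}
top bracket 0.88 [212. 155. 308. 262.] 7607 261.2 207.9
top leaf 0.56 [211. 154. 303. 196.] 2331 255.2 176.3
top leaf_handle 0.95 [214. 152. 301. 194.] 2402 255.4 176.2
top level 0.86 [374. 232. 402. 285.] 678 386.4 257.4
top level 0.66 [173. 163. 198. 188.] 616 184.6 174.1
top level 0.58 [255. 115. 287. 167.] 496 272.8 139.7
top torch 0.79 [158. 217. 181. 262.] 431 169.3 235.3
top grease_tub 0.75 [172. 160. 199. 190.] 678 184.6 173.7
top die_ring 0.58 [361. 167. 396. 196.] 579 378.3 180.3
{'color': 0, 'intrinsics': [[491.966, 0.0, 284.104], [0.0, 491.966, 212.233], [0.0, 0.0, 1.0]], 'world_from_camera': [[0.998, 0.05, -0.042, 0.556], [-0.063, 0.583, -0.81, -1.035], [-0.016, 0.811, 0.585, 0.707], [0.0, 0.0, 0.0, 1.0]], 'shot': 2}
side bracket 0.72 [223.  70. 316. 220.] 6106 276.0 169.2
side leaf 0.58 [278.  71. 314. 173.] 1611 295.7 116.6

[... 365 characters left out ...]
256. 342. 293.] 977 322.1 274.0
{'time': 0.9, 'q': array([ 1.26710649e+00,  2.63881275e-01,  1.60400168e+00, -3.23160229e-05,
        1.27369714e+00, -3.69173648e-02]), 'joint_vel': array([ 0.00025379,  0.00043858, -0.00107519,  0.00199744, -0.00010435,
        0.00196563]), 'joint_torque': array([ 4.68693434e-04, -5.15049219e+01, -3.67733145e+01,  3.21374637e-04,
        7.68268437e-04,  4.74468933e-06]), 'tool_pos': array([0.1779662 , 0.6511119 , 0.19759144]), 'tcp_rot': array([4.17784670e-01, 3.11365632e+00, 1.12127943e-05]), 'wrist_force': array([ 0.44716813, -0.20806614, -0.94057911]), 'torque': array([0.00639308, 0.01620221, 0.00684301]), 'grip_force': 0.0, 'width': 1.0038910000564027}
```

View pics/a_top.png

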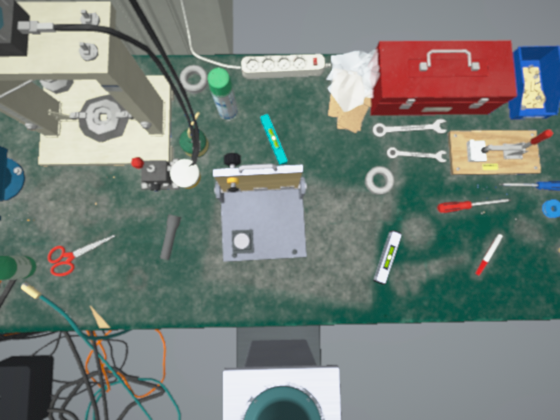

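View pics/a_side.png

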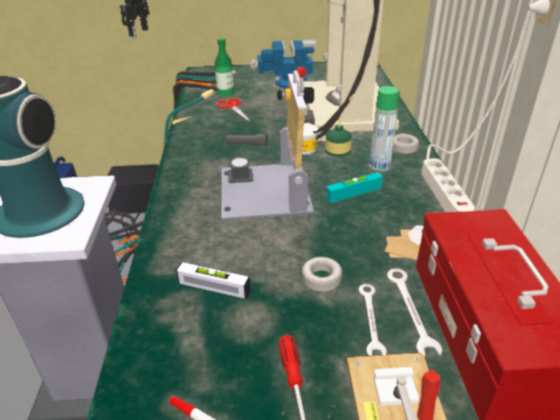

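```bash
python3 - <<'E'
from h import *
a=cv2.imread('pics/a_top.png')[140:275,195:325];b=cv2.imread('pics/a_side.png')[60:230,205:330]
a=cv2.resize(a,(400,415),interpolation=cv2.INTER_CUBIC);b=cv2.resize(b,(400,544),interpolation=cv2.INTER_CUBIC)
c=np.zeros((544,800,3),np.uint8);c[:415,:400]=a;c[:,400:]=b;cv2.imwrite('pics/crop1.png',c)
E
```

```text
(no output)
```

View pics/crop1.png

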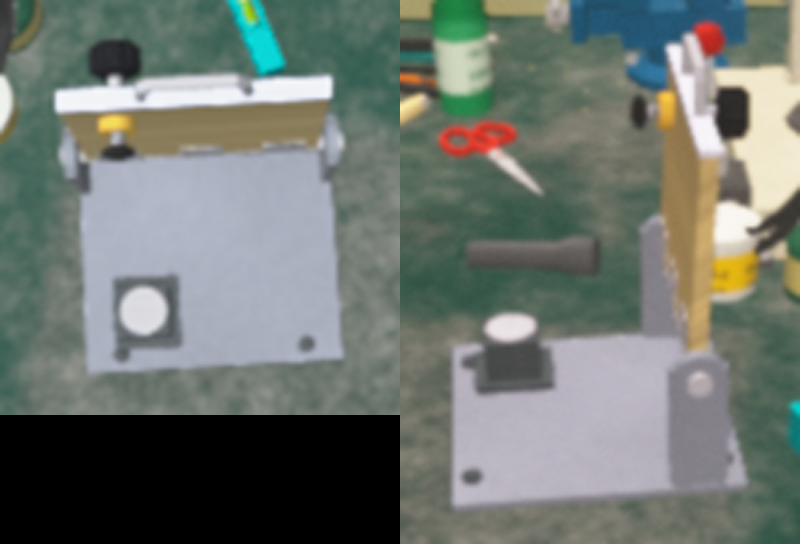

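```bash
python3 - <<'E'
from h import *
from scipy.optimize import least_squares
T=read_camera('top');S=read_camera('side')
t=lambda x,y:(195+x/3.077,140+y/3.077); s=lambda x,y:(205+(x-400)/3.2,60+y/3.2)
fl,fr=onz(T,*t(88,372),.008),onz(T,*t(343,357),.008)
fl2,fr2=onz(S,*s(452,347),.008),onz(S,*s(455,505),.008)
print('front',fl,fr,fl2,fr2,np.linalg.norm(fl-fr),np.linalg.norm(fl2-fr2))
print('post',onz(T,*t(143,310),.055),onz(S,*s(511,328),.055))
def B(P,X):
    c,n=np.cos(P[2]),np.sin(P[2]);return np.array([P[0]+c*X[0]-n*X[1],P[1]+n*X[0]+c*X[1],X[2]])
def lf(a,X): # leaf->bracket, pos angle raises front(-x)
    c,n=np.cos(a),np.sin(a);return np.array([c*X[0]+n*X[2],X[1],.1-n*X[0]+c*X[2]])
obs=[(T,t(143,310),'p'),(S,s(511,328),'p'),(S,s(699,384),(0,-.118,.1)),(T,t(192,83),(-.202,0,0,1)),(T,t(88,372),'fl'),(T,t(343,357),'fr'),(S,s(452,347),'fl'),(S,s(455,505),'fr'),(S,s(670,46),(-.173,.1,-.007,1)),(S,s(706,154),(-.173,-.1,-.007,1)),(S,s(722,150),(-.173,-.1,.007,1)),(T,t(57,110),(-.173,.1,-.007,1)),(T,t(331,97),(-.173,-.1,-.007,1))]
def res(P,full=0):
    r=[]
    for p,uv,X in obs:
        if X=='p':X=(-.135,.06,P[4])
        if X=='fl':X=(P[5],.118,.008)
        if X=='fr':X=(P[5],-.118,.008)
        if len(X)==4:X=lf(P[3],X[:3])
        r.append(proj(p,B(P,X))-uv)
    return np.ravel(r)
f=least_squares(res,[.5,.05,0,1.57,.055,-.2],loss='soft_l1');P=f.x
print(P.round(4),res(P).reshape(-1,2).round(1).tolist())
print('handle',B(P,lf(P[3],(-.202,0,0))),'knob',B(P,lf(P[3],(-.135,.06,.034))))
np.save('P.npy',P)
m=masks_of(T,'level')[0];r=cv2.minAreaRect(np.argwhere(m['mask'])[:,::-1].astype(np.float32));print(r)
for z in(.0,.038):print('levT',z,onz(T,*r[0],z), [onz(T,*q,z).round(3).tolist() for q in cv2.boxPoints(r)])
m=masks_of(S,'level');
for k in m[:2]:
    r=cv2.minAreaRect(np.argwhere(k['mask'])[:,::-1].astype(np.float32));print('levS',k['score'],r[0],onz(S,*r[0],.02))
for n,z in(('torch',.02),('grease_tub',.068),('die_ring',.02)):
    k=masks_of(T,n)
    if k: ys,xs=np.nonzero(k[0]['mask']);print(n,onz(T,xs.mean(),ys.mean(),z))
E
```

```text
front [0.4453697  0.15728795 0.008     ] [ 0.4547726  -0.07712237  0.008     ] [0.44456346 0.15482817 0.008     ] [ 0.45620281 -0.07792329  0.008     ] 0.23459883480094557 0.2330423028366638
post [0.49902233 0.10312595 0.055     ] [0.49951506 0.10120946 0.055     ]
[ 0.6362  0.0478  0.0416  1.6289  0.0545 -0.1861] [[0.4, 0.1], [-0.3, -0.0], [0.3, -0.1], [0.3, -0.5], [-0.2, 0.0], [0.2, -0.1], [0.3, -0.6], [-0.4, -0.0], [-0.6, -0.7], [-1.4, -1.4], [0.1, -0.2], [0.0, -0.2], [0.3, -0.7]]
handle [0.64788292 0.04831312 0.30165892] knob [0.67541273 0.10951079 0.23279706]
((272.8414611816406, 140.0731658935547), (53.77913284301758, 10.825671195983887), 65.224853515625)
levT 0.0 [0.79760175 0.01309737 0.        ] [[0.866, 0.06, 0.0], [0.88, 0.031, 0.0], [0.73, -0.034, 0.0], [0.716, -0.004, 0.0]]
levT 0.038 [0.78614651 0.01328653 0.038     ] [[0.853, 0.059, 0.038], [0.866, 0.03, 0.038], [0.721, -0.032, 0.038], [0.708, -0.004, 0.038]]
levS 0.94 (354.54644775390625, 187.16799926757812) [0.79121864 0.00965231 0.02      ]
levS 0.8 (213.2529296875, 280.1117248535156) [ 0.44819045 -0.30490218  0.02      ]
torch [0.5188696  0.30825988 0.02      ]
grease_tub [0.68275076 0.25622455 0.068     ]
die_ring [ 0.66740771 -0.29195431  0.02      ]
```

```bash
cat >> h.py <<'E'
def plan(wps,start=None,vmax=.036,amax=6.6):
    """wps: list of (pos, R, claw, [min rows]); prints rows in tool axes"""
    s=status.read_state()
    p,r=(np.array(s['tool_pos']),R.from_rotvec(s['tcp_rot'])) if start is None else start
    rows=[]
    for w in wps:
        P,Q,c=np.array(w[0]),w[1],w[2]
        a=(r.inv()*Q).as_rotvec(degrees=True)
        n=max(int(np.ceil(max(np.linalg.norm(P-p)/vmax,np.linalg.norm(a)/amax))),w[3] if len(w)>3 else 1)
        p0,r0=p.copy(),r
        for i in range(1,n+1):
            pt=p0+(P-p0)*i/n; rt=r0*R.from_rotvec(a*i/n,degrees=True)
            sh=np.round(r.inv().apply(pt-p),4); tu=np.round((r.inv()*rt).as_rotvec(degrees=True),1)
            # executed: shift along tool axes as they stand, then turn
            p=p+r.apply(sh); r=r*R.from_rotvec(tu,degrees=True); rows.append([*tu.tolist(),*sh.tolist(),c])
    for i in range(0,len(rows),8): print(str(rows[i:i+8]).replace('-0.0,','0,').replace(' ','').replace('0.0,','0,'))
    return p,r
def down(yaw): # tool y along world heading yaw, z down
    y=np.array([np.cos(yaw),np.sin(yaw),0]);z=np.array([0,0,-1.]);return R.from_matrix(np.stack([np.cross(y,z),y,z],1))
E
python3 - <<'E'
from h import *
S=read_camera('side');T=read_camera('top')
D=down(.0416)
a,b=plan([((.42,.36,.40),down(.6),1),((.648,.048,.375),D,1)])
print(a,b.as_rotvec())
# level candidates: silver by position
for p in(T,S):
    for k in masks_of(p,'level'):
        r=cv2.minAreaRect(np.argwhere(k['mask'])[:,::-1].astype(np.float32))
        g=p['color'][k['mask']].mean(0)
        print(round(k['score'],2),g.round(),onz(p,*r[0],.038).round(3),[onz(p,*q,.038).round(3)[:2].tolist() for q in cv2.boxPoints(r)])
im=cv2.hconcat([cv2.resize(T['color'][225:295,360:415],None,fx=7,fy=7,interpolation=cv2.INTER_CUBIC),cv2.resize(S['color'][245:315,170:260],(390,490),interpolation=cv2.INTER_CUBIC)])
cv2.imwrite('pics/lev.png',im[:,:,::-1]);print(im.shape)
E
```

```text
[[0,0,3.4,-0.0259,-0.0181,-0.0169,1],[0,0,3.3,-0.0268,-0.0165,-0.0168,1],[0,0,3.4,-0.0278,-0.0149,-0.0169,1],[0,0,3.3,-0.0286,-0.0133,-0.0169,1],[0,0,3.4,-0.0294,-0.0116,-0.0168,1],[0,0,3.4,-0.03,-0.0099,-0.0169,1],[0,0,3.3,-0.0305,-0.008,-0.0169,1],[0,0,3.4,-0.0309,-0.0063,-0.0168,1]]
[[0,0,3.4,-0.0312,-0.0044,-0.0169,1],[0,0,3.3,-0.0315,-0.0026,-0.0169,1],[0,0,3.4,-0.0315,-0.0007,-0.0169,1],[0,0,3.3,-0.0315,0.0011,-0.0168,1],[0,0,2.9,-0.0351,0.0011,0.0023,1],[0,0,2.9,-0.035,0.0028,0.0022,1],[0,0,2.9,-0.0349,0.0046,0.0023,1],[0,0,2.9,-0.0345,0.0064,0.0023,1]]
[[0,0,3.0,-0.0342,0.0081,0.0023,1],[0,0,2.9,-0.0337,0.0099,0.0022,1],[0,0,2.9,-0.0332,0.0116,0.0023,1],[0,0,2.9,-0.0325,0.0132,0.0023,1],[0,0,2.9,-0.0319,0.0149,0.0023,1],[0,0,2.9,-0.031,0.0164,0.0022,1],[0,0,2.9,-0.0302,0.018,0.0023,1]]
[0.64795603 0.04797265 0.37499505] [ 2.17411305e+00  2.26773039e+00 -2.23145880e-05]
0.89 [ 45. 182. 167.] [0.787 0.014 0.038] [[0.857, 0.058], [0.87, 0.022], [0.718, -0.029], [0.705, 0.006]]
0.77 [177. 187. 178.] [ 0.448 -0.297  0.038] [[0.384, -0.253], [0.526, -0.308], [0.513, -0.342], [0.372, -0.286]]
0.72 [ 15. 159. 148.] [ 0.785 -0.019  0.038] [[0.709, -0.01], [0.866, 0.051], [0.86, -0.027], [0.71, -0.083]]
0.65 [174. 174. 171.] [ 0.451 -0.324  0.038] [[0.374, -0.325], [0.375, -0.263], [0.529, -0.323], [0.52, -0.38]]
0.53 [166. 158. 156.] [0.576 0.22  0.038] [[0.457, -0.123], [0.422, 0.842], [0.776, 0.795], [0.667, -0.144]]
(490, 775, 3)
```

View pics/lev.png

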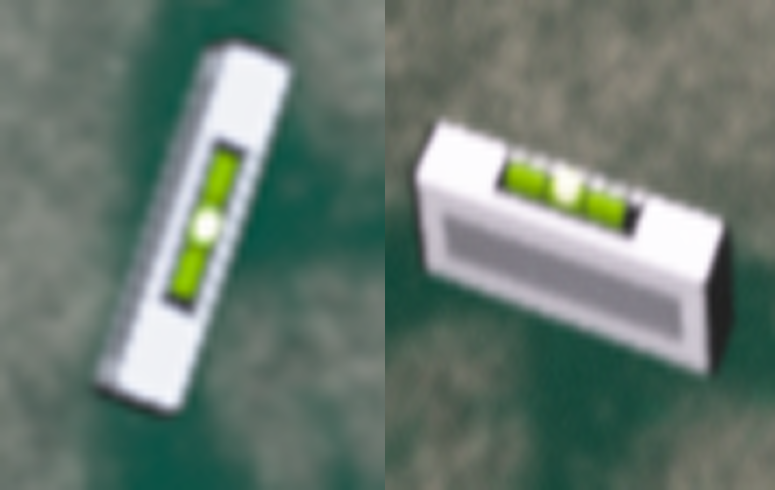

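The silver level shows with its bubble at about top pixel (389.4, 257.1). The turquoise look-alike stays out of it. Moving to above the handle.

>>> {"fn": "drive_tool", "kwargs": {
  "rows": [
    [0, 0, 3.4, -0.0259, -0.0181, -0.0169, 1],
    [0, 0, 3.3, -0.0268, -0.0165, -0.0168, 1],
    [0, 0, 3.4, -0.0278, -0.0149, -0.0169, 1],
    [0, 0, 3.3, -0.0286, -0.0133, -0.0169, 1],
    [0, 0, 3.4, -0.0294, -0.0116, -0.0168, 1],
    [0, 0, 3.4, -0.03, -0.0099, -0.0169, 1],
    [0, 0, 3.3, -0.0305, -0.008, -0.0169, 1],
    [0, 0, 3.4, -0.0309, -0.0063, -0.0168, 1]
  ],
  "force": 40
}}

```text
time: 2.12
tool_pos: [0.34, 0.4557, 0.3335]
tcp_rot: [1.134, 2.929, 0.001]
wrist_force: [0.9, 0.5, -0.1]
width: 0.996
grip_force: 0.0
```

>>> {"fn": "drive_tool", "kwargs": {
  "rows": [
    [0, 0, 3.4, -0.0312, -0.0044, -0.0169, 1],
    [0, 0, 3.3, -0.0315, -0.0026, -0.0169, 1],
    [0, 0, 3.4, -0.0315, -0.0007, -0.0169, 1],
    [0, 0, 3.3, -0.0315, 0.0011, -0.0168, 1],
    [0, 0, 2.9, -0.0351, 0.0011, 0.0023, 1],
    [0, 0, 2.9, -0.035, 0.0028, 0.0022, 1],
    [0, 0, 2.9, -0.0349, 0.0046, 0.0023, 1],
    [0, 0, 2.9, -0.0345, 0.0064, 0.0023, 1]
  ]
}}

```text
time: 2.78
tool_pos: [0.5037, 0.2451, 0.3913]
tcp_rot: [1.741, 2.614, 0.001]
wrist_force: [0.1, 0.3, -0.3]
width: 0.999
grip_force: 0.0
```

>>> {"fn": "drive_tool", "kwargs": {
  "rows": [
    [0, 0, 3.0, -0.0342, 0.0081, 0.0023, 1],
    [0, 0, 2.9, -0.0337, 0.0099, 0.0022, 1],
    [0, 0, 2.9, -0.0332, 0.0116, 0.0023, 1],
    [0, 0, 2.9, -0.0325, 0.0132, 0.0023, 1],
    [0, 0, 2.9, -0.0319, 0.0149, 0.0023, 1],
    [0, 0, 2.9, -0.031, 0.0164, 0.0022, 1],
    [0, 0, 2.9, -0.0302, 0.018, 0.0023, 1],
    [0, 0, 0, 0, 0, 0, 1]
  ]
}}

```text
time: 3.45
tool_pos: [0.6504, 0.0423, 0.3729]
tcp_rot: [2.181, 2.259, -0.005]
wrist_force: [-0.5, 0.1, -0.6]
width: 0.999
grip_force: 0.0
```

>>> {"fn": "drive_tool", "kwargs": {
  "rows": [
    [0, 0, 0, 0, 0, 0.022, 1],
    [0, 0, 0, 0, 0, 0.022, 1],
    [0, 0, 0, 0, 0, 0.022, 0.6],
    [0, 0, 0, 0, 0, 0.022, 0.3],
    [0, 0, 0, 0, 0, 0, 0],
    [0, 0, 0, 0, 0, 0, 0],
    [0, 0, 0, 0, 0, 0, 0],
    [0, 0, 0, 0, 0, 0, 0]
  ],
  "force": 25
}}

```text
time: 4.12
tool_pos: [0.649, 0.0482, 0.2895]
tcp_rot: [2.172, 2.266, 0.004]
wrist_force: [-0.9, -0.7, 0.9]
width: 0.141
grip_force: 0.0
```

```bash
python3 - <<'E'
from h import *
s=status.read_state();print(s['time'],s['tool_pos'],s['width'],s['grip_force'],s['wrist_force'])
P=np.load('P.npy');c,n=np.cos(P[2]),np.sin(P[2])
p0=np.array(s['tool_pos']);r0=R.from_rotvec(s['tcp_rot'])
g0=p0+r0.apply([0,0,-.019])
ax=R.from_euler('z',P[2]).apply([0,1,0])
print('grasp pt',g0)
H=lambda a:np.array([P[0]-.202*np.cos(a)*c,P[1]-.202*np.cos(a)*n,.1+.202*np.sin(a)])
h0=H(P[3]);w=[]
for a in np.linspace(P[3],.85,11)[1:]:
    t=(P[3]-a)*.8
    Q=R.from_rotvec(-ax*t)*r0; # tilt tool body toward robot
    g=g0+H(a)-h0
    w.append((g+Q.apply([0,0,.019]),Q,0.05))
a,b=plan(w);print(a,b.apply([0,0,1]))
E
```

```text
4.1167 [0.64904654 0.04819233 0.2895177 ] 0.1405266333782384 0.0 [-0.86754019 -0.71501375  0.87298622]
grasp pt [0.6489776  0.04818902 0.30851757]
[[-3.6,0,0,0,-0.0145,-0.0004,0.05],[-3.5,0,0,0,-0.0146,-0.0002,0.05],[-3.6,0,0,0,-0.0145,0.0001,0.05],[-3.6,0,0,0,-0.0146,0.0004,0.05],[-3.6,0,0,0.0001,-0.0145,0.0006,0.05],[-3.5,0,0,0,-0.0145,0.0008,0.05],[-3.6,0,0,0,-0.0145,0.0011,0.05],[-3.6,0,0,0,-0.0145,0.0013,0.05]]
[[-3.5,0,0,0,-0.0145,0.0015,0.05],[-3.6,0,0,0,-0.0144,0.0018,0.05]]
[0.51519734 0.04261028 0.24328151] [ 0.58595888  0.02489579 -0.80995827]
```

>>> {"fn": "drive_tool", "kwargs": {
  "rows": [
    [0, 0, 0, 0, 0, 0.003, 0],
    [0, 0, 0, 0, 0, 0, 0],
    [0, 0, 0, 0, 0, 0, 0],
    [-1.8, 0, 0, 0, -0.0073, -0.0002, 0],
    [-1.8, 0, 0, 0, -0.0073, -0.0002, 0],
    [-1.8, 0, 0, 0, -0.0073, -0.0001, 0],
    [-1.8, 0, 0, 0, -0.0073, -0.0001, 0],
    [-1.8, 0, 0, 0, -0.0073, 0, 0]
  ]
}}

```text
time: 4.78
tool_pos: [0.6115, 0.0464, 0.2829]
tcp_rot: [2.094, 2.185, 0.174]
wrist_force: [-0.8, 0.5, 0.5]
width: 0.003
grip_force: 0.0
```

>>> {"fn": "drive_tool", "kwargs": {
  "rows": [
    [-1.8, 0, 0, 0, -0.0073, 0.0001, 0],
    [-1.8, 0, 0, 0, -0.0073, 0.0002, 0],
    [-1.8, 0, 0, 0, -0.0073, 0.0002, 0],
    [-1.8, 0, 0, 0, -0.0073, 0.0003, 0],
    [-1.8, 0, 0, 0, -0.0073, 0.0003, 0],
    [-1.8, 0, 0, 0, -0.0073, 0.0004, 0],
    [-1.8, 0, 0, 0, -0.0073, 0.0004, 0],
    [-1.8, 0, 0, 0, -0.0073, 0.0005, 0]
  ]
}}

```text
time: 5.45
tool_pos: [0.5559, 0.0441, 0.2652]
tcp_rot: [1.956, 2.04, 0.425]
wrist_force: [0.4, 0.3, -0.8]
width: -0.001
grip_force: 0.0
```

>>> {"fn": "drive_tool", "kwargs": {
  "rows": [
    [-1.8, 0, 0, 0, -0.0073, 0.0006, 0],
    [-1.8, 0, 0, 0, -0.0073, 0.0006, 0],
    [-1.8, 0, 0, 0, -0.0073, 0.0007, 0],
    [-1.8, 0, 0, 0, -0.0073, 0.0007, 0],
    [-1.8, 0, 0, 0, -0.0073, 0.0008, 0],
    [-1.8, 0, 0, 0, -0.0073, 0.0008, 0],
    [-1.8, 0, 0, 0, -0.0073, 0.0009, 0],
    [0, 0, 0, 0, 0, 0, 0]
  ]
}}

```text
time: 6.12
tool_pos: [0.511, 0.0422, 0.2327]
tcp_rot: [1.828, 1.907, 0.616]
wrist_force: [-0.2, -0.0, -1.6]
width: 0.004
grip_force: 0.0
```

```bash
python3 - <<'E'
from h import *
save(read_camera('side'),'pull.png');s=status.read_state();print(s['q'],R.from_rotvec(s['tcp_rot']).apply([0,0,1]))
E
```

```text
[ 0.02745758 -0.52274718  2.36309399  0.01381909  0.67483973 -0.02263922] [ 0.58579487  0.02472532 -0.81008211]
```

View pics/pull.png

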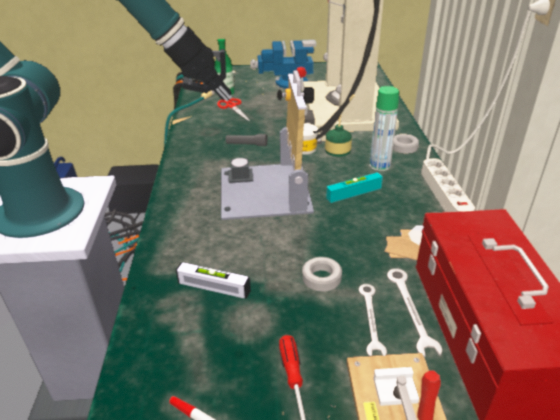

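```bash
python3 - <<'E'
from h import *
P=np.load('P.npy');S=read_camera('side');T=read_camera('top')
c,n=np.cos(P[2]),np.sin(P[2])
def L(X,a=P[3]):
    ca,sa=np.cos(a),np.sin(a);x,y,z=ca*X[0]+sa*X[2],X[1],.1-sa*X[0]+ca*X[2]
    return np.array([P[0]+c*x-n*y,P[1]+n*x+c*y,z])
im=[]
for p,(u0,v0,w,h),nm in((S,(285,62,34,50),'s'),(T,(205,150,105,50),'t')):
    k=np.ascontiguousarray(cv2.resize(p['color'][v0:v0+h,u0:u0+w],None,fx=10 if nm=='s' else 4,fy=10 if nm=='s' else 4,interpolation=cv2.INTER_CUBIC));f=10 if nm=='s' else 4
    for X,col in(((-.202,.03,0),(255,0,0)),((-.202,-.03,0),(255,0,0)),((-.173,.1,-.007),(0,0,255)),((-.173,-.1,-.007),(0,0,255)),((-.173,-.1,.007),(0,255,255)),((-.173,.1,.007),(0,255,255))):
        u,v=proj(p,L(X));cv2.circle(k,(int((u-u0+.5)*f),int((v-v0+.5)*f)),4,col,-1)
    im.append(k)
o=np.zeros((500,800,3),np.uint8);o[:500,:340]=im[0];o[:200,360:780]=im[1]
cv2.imwrite('pics/hnd.png',o[:,:,::-1])
E
```

```text
(no output)
```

View pics/hnd.png

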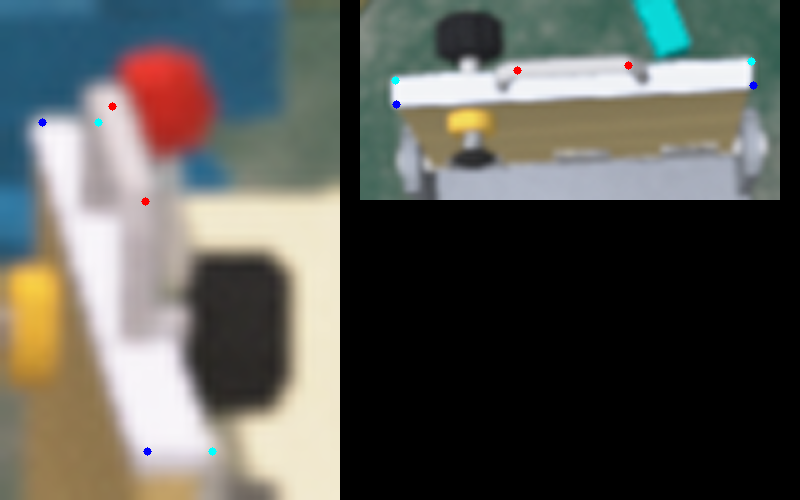

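```bash
python3 - <<'E'
from h import *
P=np.load('P.npy');c,n=np.cos(P[2]),np.sin(P[2]);ax=R.from_euler('z',P[2]).apply([0,1,0])
B=lambda r,a:np.array([P[0]-r*np.cos(a)*c,P[1]-r*np.cos(a)*n,.1+r*np.sin(a)])
D=down(P[2])
s=plan([((.53,.044,.36),R.from_rotvec(-ax*.2)*D,.55),((.646,.048,.335),D,.55)])
print('descend');s=plan([((.6458,.048,.246),D,.45),((.6458,.048,.246),D,.35,4)],start=s)
print('arc');w=[]
for a in np.linspace(P[3],.86,17)[1:]:
    w.append((B(.146,a),R.from_rotvec(-ax*(P[3]-a)*.85)*D,.3))
s=plan(w,start=s);print(s[0],s[1].apply([0,0,1]))
print('out');p,r=s
plan([(p+r.apply([0,0,-.10]),r,.4),((.45,-.05,.33),D,.6)],start=s)
E
```

```text
[[6.2,0,0,0.0003,0.0213,-0.0226,0.55],[6.1,0,0,0.0002,0.0186,-0.0248,0.55],[6.2,0,0,0.0003,0.016,-0.0266,0.55],[6.1,0,0,0.0002,0.013,-0.0282,0.55],[2.9,0,0,-0.0002,0.0272,0.0119,0.55],[2.8,0,0,-0.0002,0.0277,0.0105,0.55],[2.9,0,0,-0.0002,0.0283,0.0091,0.55],[2.9,0,0,-0.0002,0.0287,0.0077,0.55]]
descend
[[0,0,0,0,-0.0001,0.0297,0.45],[0,0,0,0,0,0.0297,0.45],[0,0,0,0,-0.0001,0.0296,0.45],[0,0,0,0,0,0,0.35],[0,0,0,0,0,0,0.35],[0,0,0,0,0,0,0.35],[0,0,0,0,0,0,0.35]]
arc
[[-2.4,0,0,0.0002,-0.0082,0.0001,0.3],[-2.3,0,0,0,-0.007,-0.0002,0.3],[-2.3,0,0,0,-0.007,-0.0002,0.3],[-2.4,0,0,0,-0.007,-0.0001,0.3],[-2.3,0,0,0,-0.007,0,0.3],[-2.4,0,0,0,-0.007,0,0.3],[-2.3,0,0,0,-0.0071,0.0001,0.3],[-2.4,0,0,0,-0.007,0.0001,0.3]]
[[-2.3,0,0,0,-0.007,0.0002,0.3],[-2.3,0,0,0,-0.007,0.0002,0.3],[-2.4,0,0,0,-0.007,0.0002,0.3],[-2.3,0,0,0,-0.007,0.0004,0.3],[-2.4,0,0,0,-0.007,0.0003,0.3],[-2.3,0,0,0,-0.007,0.0004,0.3],[-2.3,0,0,0.0001,-0.007,0.0005,0.3],[-2.4,0,0,0,-0.007,0.0005,0.3]]
[0.5409919  0.04391024 0.21068318] [ 0.60784031  0.02556174 -0.79364775]
out
[[0,0,0,0,0,-0.0333,0.4],[0,0,0,0,0,-0.0334,0.4],[0,0,0,0,0,-0.0333,0.4],[6.2,0,0,-0.015,-0.0004,-0.0087,0.6],[6.3,0,0,-0.015,-0.0014,-0.0087,0.6],[6.2,0,0,-0.015,-0.0024,-0.0084,0.6],[6.3,0,0,-0.015,-0.0032,-0.0081,0.6],[6.2,0,0,-0.015,-0.0041,-0.0077,0.6]]
[[6.3,0,0,-0.015,-0.0049,-0.0073,0.6]]
```

>>> {"fn": "drive_tool", "kwargs": {
  "rows": [
    [6.2, 0, 0, 0.0003, 0.0213, -0.0226, 0.55],
    [6.1, 0, 0, 0.0002, 0.0186, -0.0248, 0.55],
    [6.2, 0, 0, 0.0003, 0.016, -0.0266, 0.55],
    [6.1, 0, 0, 0.0002, 0.013, -0.0282, 0.55],
    [2.9, 0, 0, -0.0002, 0.0272, 0.0119, 0.55],
    [2.8, 0, 0, -0.0002, 0.0277, 0.0105, 0.55],
    [2.9, 0, 0, -0.0002, 0.0283, 0.0091, 0.55],
    [2.9, 0, 0, -0.0002, 0.0287, 0.0077, 0.55]
  ]
}}

```text
time: 6.93
tool_pos: [0.6489, 0.0482, 0.3345]
tcp_rot: [-2.174, -2.267, 0.002]
wrist_force: [-0.0, -0.3, 1.3]
width: 0.556
grip_force: 0.0
```

>>> {"fn": "drive_tool", "kwargs": {
  "rows": [
    [0, 0, 0, 0, 0, 0, 0.55],
    [0, 0, 0, 0, 0, 0.022, 0.55],
    [0, 0, 0, 0, 0, 0.022, 0.55],
    [0, 0, 0, 0, 0, 0.022, 0.5],
    [0, 0, 0, 0, 0, 0.023, 0.45],
    [0, 0, 0, 0, 0, 0, 0.35],
    [0, 0, 0, 0, 0, 0, 0.35]
  ]
}}

```text
time: 7.52
tool_pos: [0.6452, 0.048, 0.2432]
tcp_rot: [-2.172, -2.265, 0.006]
wrist_force: [-0.0, 0.5, 1.2]
width: 0.349
grip_force: 0.0
```

```bash
python3 - <<'E'
from h import *
s=read_camera('side');cv2.imwrite('pics/strad.png',cv2.resize(s['color'][20:200,200:380],None,fx=3,fy=3,interpolation=cv2.INTER_CUBIC)[:,:,::-1])
E
```

```text
(no output)
```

View pics/strad.png

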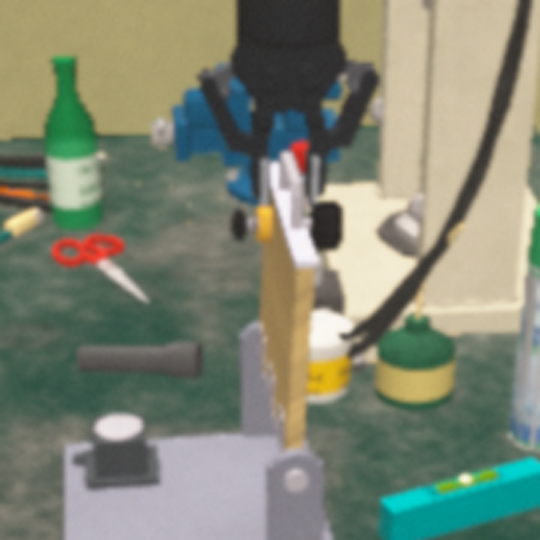

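The fingers straddle the leaf edge and bar, crop about (258,150) and (317,180). Pulling.

>>> {"fn": "drive_tool", "kwargs": {
  "rows": [
    [-2.4, 0, 0, 0.0, -0.0082, 0.0001, 0.3],
    [-2.3, 0, 0, 0, -0.007, -0.0002, 0.3],
    [-2.3, 0, 0, 0, -0.007, -0.0002, 0.3],
    [-2.4, 0, 0, 0, -0.007, -0.0001, 0.3],
    [-2.3, 0, 0, 0, -0.007, 0, 0.3],
    [-2.4, 0, 0, 0, -0.007, 0, 0.3],
    [-2.3, 0, 0, 0, -0.0071, 0.0001, 0.3],
    [-2.4, 0, 0, 0, -0.007, 0.0001, 0.3]
  ]
}}

```text
time: 8.23
tool_pos: [0.5913, 0.0458, 0.2416]
tcp_rot: [1.999, 2.085, 0.353]
wrist_force: [1.4, 0.0, 0.4]
width: 0.298
grip_force: 0.6
```

>>> {"fn": "drive_tool", "kwargs": {
  "rows": [
    [-2.3, 0, 0, 0, -0.007, 0.0002, 0.3],
    [-2.3, 0, 0, 0, -0.007, 0.0002, 0.3],
    [-2.4, 0, 0, 0, -0.007, 0.0002, 0.3],
    [-2.3, 0, 0, 0, -0.007, 0.0004, 0.3],
    [-2.4, 0, 0, 0, -0.007, 0.0003, 0.3],
    [-2.3, 0, 0, 0, -0.007, 0.0004, 0.3],
    [-2.3, 0, 0, 0.0, -0.007, 0.0005, 0.3],
    [-2.4, 0, 0, 0, -0.007, 0.0005, 0.3]
  ]
}}

```text
time: 8.9
tool_pos: [0.5425, 0.0437, 0.2142]
tcp_rot: [1.806, 1.884, 0.647]
wrist_force: [0.6, -0.2, -0.8]
width: 0.3
grip_force: 0.1
```

```bash
python3 - <<'E'
from h import *
s=read_camera('side');save(s,'p2.png')
for nm in('leaf','knob_grip'):
  for m in masks_of(s,nm)[:2]:print(nm,m['score'],m['bbox'])
E
```

```text
leaf 0.65 [262.2, 88.2, 278.1, 107.8]
leaf 0.58 [236.0, 88.9, 301.0, 176.2]
knob_grip 0.44 [263.7, 86.7, 277.8, 105.5]
```

>>> {"fn": "drive_tool", "kwargs": {
  "rows": [
    [0, 0, 0, 0, 0, -0.0333, 0.4],
    [0, 0, 0, 0, 0, -0.0334, 0.4],
    [0, 0, 0, 0, 0, -0.0333, 0.4],
    [6.2, 0, 0, -0.015, -0.0004, -0.0087, 0.6],
    [6.3, 0, 0, -0.015, -0.0014, -0.0087, 0.6],
    [6.2, 0, 0, -0.015, -0.0024, -0.0084, 0.6],
    [6.3, 0, 0, -0.015, -0.0032, -0.0081, 0.6],
    [6.2, 0, 0, -0.015, -0.0041, -0.0077, 0.6]
  ]
}}

```text
time: 9.72
tool_pos: [0.4568, -0.0364, 0.3276]
tcp_rot: [2.12, 2.21, 0.121]
wrist_force: [0.1, 0.7, -0.3]
width: 0.599
grip_force: 0.0
```

```bash
python3 - <<'E'
from h import *
T=read_camera('top');S=read_camera('side')
t=lambda x,y:(360+x/7-.5,225+y/7-.5); s=lambda x,y:(170+(x-385)/390*90-.5,245+y/7-.5)
a,b=onz(T,*t(230,147),.042),onz(T,*t(180,305),.042)
c,d=onz(S,*s(503,175),.042),onz(S,*s(637,225),.042)
print(a,b,np.linalg.norm(a-b),np.arctan2(*(a-b)[[1,0]]),(a+b)/2);print(c,d,np.linalg.norm(c-d),np.arctan2(*(d-c)[[1,0]]),(c+d)/2)
# top-face corners at z=.038
q=[onz(T,*t(*k),.038) for k in((222,42),(290,68),(182,410),(103,388))];print(np.round(q,3).tolist(),np.mean(q,0))
yaw=np.arctan2(*((q[0]+q[1]-q[2]-q[3]))[[1,0]]);print(yaw)
for m in masks_of(S,'leaf')[:2]:print(m['score'],m['bbox'])
E
```

```text
[ 0.47926228 -0.31389108  0.042     ] [ 0.4177694  -0.29066216  0.042     ] 0.06573399092407882 -0.36117907080501926 [ 0.44851584 -0.30227662  0.042     ]
[ 0.4169877  -0.29502495  0.042     ] [ 0.47935104 -0.32071905  0.042     ] 0.06744904095520866 -0.39081369518564013 [ 0.44816937 -0.307872    0.042     ]
[[0.521, -0.314, 0.038], [0.51, -0.341, 0.038], [0.377, -0.29, 0.038], [0.386, -0.26, 0.038]] [ 0.4486222  -0.30129182  0.038     ]
-0.373008824397152
0.7 [212.5, 112.9, 299.4, 176.1]
```

```bash
python3 - <<'E'
from h import *
s=plan([((.4483,-.3045,.13),down(-1.946),.7)],amax=6.9)
print('down');s=plan([((.4483,-.3045,.013),down(-1.946),.7)],start=s,vmax=.025);print(s[0])
E
```

```text
[[0.2,-0.4,6.7,-0.0157,-0.0025,0.0112,0.7],[0.3,-0.3,6.7,-0.0159,-0.0006,0.0114,0.7],[0.2,-0.4,6.7,-0.0157,0.0013,0.0115,0.7],[0.3,-0.4,6.7,-0.0154,0.0032,0.0115,0.7],[0.2,-0.4,6.6,-0.0149,0.005,0.0116,0.7],[0.3,-0.3,6.7,-0.014,0.0067,0.0117,0.7],[0.2,-0.4,6.7,-0.0132,0.0084,0.0118,0.7],[0.2,-0.4,6.7,-0.012,0.0099,0.0118,0.7]]
[[0.3,-0.3,6.7,-0.0106,0.0113,0.0118,0.7],[0.2,-0.4,6.7,-0.0093,0.0124,0.0119,0.7],[0.3,-0.4,6.7,-0.0076,0.0135,0.0118,0.7],[0.2,-0.3,6.7,-0.0059,0.0144,0.0118,0.7],[0.3,-0.4,6.6,-0.0041,0.015,0.0118,0.7],[0.2,-0.4,6.7,-0.0023,0.0154,0.0118,0.7],[0.2,-0.3,6.7,-0.0004,0.0156,0.0117,0.7],[0.3,-0.4,6.7,0.0015,0.0156,0.0116,0.7]]
[[0.2,-0.4,6.7,0.0034,0.0153,0.0115,0.7]]
down
[[0,0,0,0,0,0.0234,0.7],[0,0,0,0,0,0.0234,0.7],[0,0,0,0,0,0.0234,0.7],[0,0,0,0,0,0.0234,0.7],[0,0,0,0.0001,0,0.0234,0.7]]
[ 0.44833851 -0.30451303  0.01302086]
```

>>> {"fn": "drive_tool", "kwargs": {
  "rows": [
    [0.2, -0.4, 6.7, -0.0157, -0.0025, 0.0112, 0.7],
    [0.3, -0.3, 6.7, -0.0159, -0.0006, 0.0114, 0.7],
    [0.2, -0.4, 6.7, -0.0157, 0.0013, 0.0115, 0.7],
    [0.3, -0.4, 6.7, -0.0154, 0.0032, 0.0115, 0.7],
    [0.2, -0.4, 6.6, -0.0149, 0.005, 0.0116, 0.7],
    [0.3, -0.3, 6.7, -0.014, 0.0067, 0.0117, 0.7],
    [0.2, -0.4, 6.7, -0.0132, 0.0084, 0.0118, 0.7],
    [0.2, -0.4, 6.7, -0.012, 0.0099, 0.0118, 0.7]
  ]
}}

```text
time: 10.53
tool_pos: [0.4503, -0.1614, 0.2312]
tcp_rot: [2.92, 1.02, 0.074]
wrist_force: [-0.2, 0.4, 0.1]
width: 0.702
grip_force: 0.0
```

>>> {"fn": "drive_tool", "kwargs": {
  "rows": [
    [0.3, -0.3, 6.7, -0.0106, 0.0113, 0.0118, 0.7],
    [0.2, -0.4, 6.7, -0.0093, 0.0124, 0.0119, 0.7],
    [0.3, -0.4, 6.7, -0.0076, 0.0135, 0.0118, 0.7],
    [0.2, -0.3, 6.7, -0.0059, 0.0144, 0.0118, 0.7],
    [0.3, -0.4, 6.6, -0.0041, 0.015, 0.0118, 0.7],
    [0.2, -0.4, 6.7, -0.0023, 0.0154, 0.0118, 0.7],
    [0.2, -0.3, 6.7, -0.0004, 0.0156, 0.0117, 0.7],
    [0.3, -0.4, 6.7, 0.0015, 0.0156, 0.0116, 0.7]
  ]
}}

```text
time: 11.2
tool_pos: [0.446, -0.2879, 0.1396]
tcp_rot: [3.109, -0.41, 0.01]
wrist_force: [-1.0, 0.2, 0.0]
width: 0.702
grip_force: 0.0
```

>>> {"fn": "drive_tool", "kwargs": {
  "rows": [
    [0.2, -0.4, 6.7, 0.0034, 0.0153, 0.0115, 0.7],
    [0, 0, 0, 0, 0, 0, 0.7],
    [0, 0, 0, 0, 0, 0, 0.7],
    [0, 0, 0, 0, 0, 0, 0.7]
  ]
}}

```text
time: 11.53
tool_pos: [0.4452, -0.3027, 0.1285]
tcp_rot: [3.087, -0.58, -0.002]
wrist_force: [-0.5, -0.6, 0.9]
width: 0.7
grip_force: 0.0
```

```bash
python3 - <<'E'
from h import *
s=status.read_state();print(s['tool_pos'],R.from_rotvec(s['tcp_rot']).as_matrix().round(3).tolist(),s['q'])
S=read_camera('side')
for m in masks_of(S,'leaf')[:2]:print(m['score'],m['bbox'])
print('down');s=plan([((.4483,-.3045,.07),down(-1.946),.7,4),((.4483,-.3045,.013),down(-1.946),.7)],vmax=.025);print(s[0])
E
```

```text
[ 0.44522424 -0.30274372  0.12854248] [[0.932, -0.363, -0.001], [-0.363, -0.932, -0.0], [-0.001, 0.001, -1.0]] [-6.42673300e-01  6.15596037e-02  1.96976982e+00 -1.18692653e-03
  1.11089589e+00  1.30022917e+00]
0.7 [219.7, 129.3, 299.2, 186.0]
down
[[0,0,0.1,0.0008,0.0001,0.0147,0.7],[0,0,0,0.0009,0.0002,0.0147,0.7],[0.1,0,0.1,0.0008,0.0001,0.0147,0.7],[0,0,0,0.0008,0.0001,0.0147,0.7],[0,0,0,0,0,0.019,0.7],[0,0,0,0,0,0.019,0.7],[0,0,0,0.0001,0.0001,0.019,0.7]]
[ 0.44832683 -0.30456275  0.01300548]
```

>>> {"fn": "drive_tool", "kwargs": {
  "rows": [
    [0, 0, 0.1, 0.0008, 0.0001, 0.0147, 0.7],
    [0, 0, 0, 0.0009, 0.0002, 0.0147, 0.7],
    [0.1, 0, 0.1, 0.0008, 0.0001, 0.0147, 0.7],
    [0, 0, 0, 0.0008, 0.0001, 0.0147, 0.7],
    [0, 0, 0, 0, 0, 0.019, 0.7],
    [0, 0, 0, 0, 0, 0.019, 0.7],
    [0, 0, 0, 0, 0, 0.019, 0.7],
    [0, 0, 0, 0, 0, 0, 0.2]
  ],
  "force": 40
}}

```text
time: 12.3
tool_pos: [0.4451, -0.3023, 0.0088]
tcp_rot: [-3.083, 0.586, 0.012]
wrist_force: [-0.4, 1.1, -0.2]
width: 0.573
grip_force: 0.0
```

>>> {"fn": "drive_tool", "kwargs": {
  "rows": [
    [0, 0, 0, 0, 0, 0, 0],
    [0, 0, 0, 0, 0, 0, 0],
    [0, 0, 0, 0, 0, 0, 0],
    [0, 0, 0, 0, 0, 0, 0],
    [0, 0, 0, 0, 0, 0, 0]
  ]
}}

```text
time: 12.72
tool_pos: [0.4482, -0.3055, 0.013]
tcp_rot: [-3.086, 0.589, 0.001]
wrist_force: [0.0, 0.5, 0.1]
width: 0.0
grip_force: 0.0
```

>>> {"fn": "drive_tool", "kwargs": {
  "rows": [
    [0, 0, 0, 0, 0, -0.01, 0],
    [0, 0, 0, 0, 0, -0.03, 0],
    [0, 0, 0, 0, 0, -0.04, 0],
    [0, 0, 0, 0, 0, -0.04, 0],
    [0, 0, 0, 0, 0, -0.04, 0],
    [0, 0, 0, 0, 0, -0.04, 0],
    [0, 0, 0, 0, 0, 0, 0]
  ]
}}

```text
time: 13.3
tool_pos: [0.4525, -0.3089, 0.2234]
tcp_rot: [3.079, -0.588, 0.021]
wrist_force: [0.3, -0.7, 1.4]
width: 0.002
grip_force: 0.0
```

```bash
python3 - <<'E'
from h import *
S=read_camera('side');s=status.read_state();print(s['time'],s['tool_pos'],s['width'],s['grip_force'],s['wrist_force'])
save(S,'lift.png')
for m in masks_of(S,'leaf')[:2]:print(m['score'],m['bbox'])
E
```

```text
13.35 [ 0.45119341 -0.30787117  0.21950491] 6.256090136489101e-05 0.0 [-0.6807008  -0.09616732 -0.43240436]
0.86 [209.4, 127.3, 297.4, 187.8]
```

View pics/lift.png

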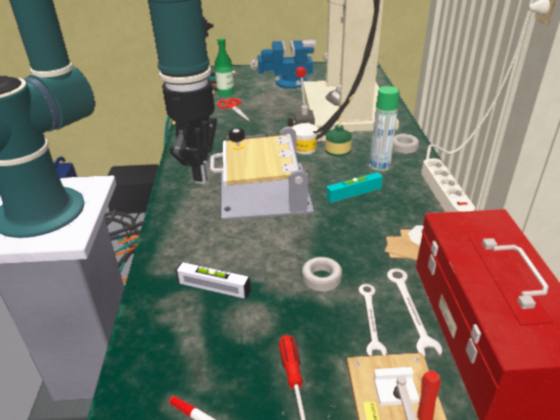

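```bash
python3 - <<'E'
from h import *
S=read_camera('side');T=read_camera('top');s=status.read_state()
print(proj(S,s['tool_pos']),proj(T,s['tool_pos']),s['tool_pos'],s['q'])
print(proj(S,[.4483,-.3045,.038]),proj(T,[.4483,-.3045,.038]),proj(S,[0,0,0]),proj(T,[0,0,0]))
save(T,'lt.png')
for p,o in((S,(170,130)),(T,(350,200))):
    pass
a=cv2.resize(S['color'][130:210,150:250],(400,320));b=cv2.resize(T['color'][190:330,300:440],(400,400))
o=np.zeros((400,800,3),np.uint8);o[:320,:400]=a;o[:,400:]=b;cv2.imwrite('pics/tipchk.png',o[:,:,::-1])
E
```

```text
[201.9159506  201.71375749] [410.57079305 256.96417234] [ 0.44716312 -0.3048452   0.21139597] [-6.44391084e-01  4.25682389e-03  1.87087304e+00  7.84127527e-06
  1.26993851e+00  1.30381816e+00]
[212.41239411 273.36119569] [389.18681548 256.81150262] [ 40.4494904  211.07833027] [282.1703207  426.28332172]
```

View pics/tipchk.png

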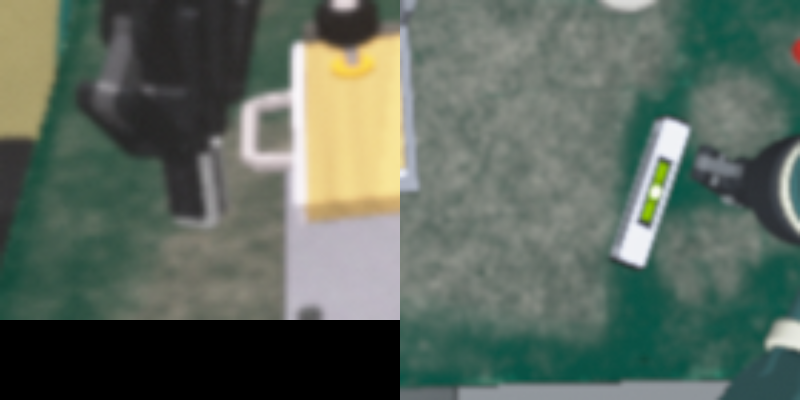

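```bash
python3 - <<'E'
from h import *
S=read_camera('side');T=read_camera('top');s=status.read_state()
def tri(us,ut):
    A=[];b=[]
    for p,u in((S,us),(T,ut)):
        o,d=ray(p,*u);d/=np.linalg.norm(d);M=np.eye(3)-np.outer(d,d);A.append(M);b.append(M@o)
    return np.linalg.lstsq(np.vstack(A),np.hstack(b),rcond=None)
print(s['tool_pos'],tri((199,185),(410,248)),tri((199,185),(408,250)))
print(s['width'])
E
```

```text
[ 0.44654065 -0.30436407  0.20977991] (array([ 0.45625072, -0.29595294,  0.24183637]), array([0.00025752]), np.int32(3), array([1.41421356, 1.10713204, 0.87991969])) (array([ 0.45371346, -0.29175418,  0.23903702]), array([0.00017906]), np.int32(3), array([1.41421356, 1.10947701, 0.8769611 ]))
0.00019469334736841397
```

```bash
python3 - <<'E'
from h import *
S=read_camera('side');T=read_camera('top')
p0=np.array([.6452,.048,.2432])
for dx in(-.02,.02):
  for dz in(0,.03):print('strad',dx,dz,(proj(S,p0+[dx,0,dz])-[200,20])*3)
s=status.read_state();p0=np.array(s['tool_pos']);r=R.from_rotvec(s['tcp_rot']);print(p0)
for dz in(0,.02,.03,.04):
  for oy in(-.012,.012):print(dz,oy,(proj(S,p0+r.apply([0,oy,-dz]))-[150,130])*4,(proj(T,p0+r.apply([0,oy,-dz]))-[300,190])/.35+[400,0])
a=cv2.imread('pics/strad.png')[60:330,180:450];a=cv2.resize(a,(540,540),interpolation=cv2.INTER_CUBIC)
b=cv2.resize(S['color'][150:215,165:230][:,:,::-1],(260,260),interpolation=cv2.INTER_CUBIC)
c=cv2.resize(T['color'][225:275,390:440][:,:,::-1],(260,260),interpolation=cv2.INTER_CUBIC)
o=np.zeros((540,800,3),np.uint8);o[:,:540]=a;o[:260,540:]=b;o[270:530,540:]=c
cv2.imwrite('pics/z.png',o)
E
```

```text
strad -0.02 0 [263.16281486 244.48312691]
strad -0.02 0.03 [262.70875407 207.67650659]
strad 0.02 0 [314.23964149 242.41769915]
strad 0.02 0.03 [314.57581203 205.6332999 ]
[ 0.44666949 -0.30447376  0.20969898]
0 -0.012 [218.69086234 275.02486578] [701.05286642 186.77986064]
0 0.012 [195.15157322 304.42211151] [728.56554709 197.11865932]
0.02 -0.012 [213.94951408 237.94036424] [709.25441857 186.44935546]
0.02 0.012 [189.98538631 266.94411234] [737.3611032  197.00921228]
0.03 -0.012 [211.5307544  219.02201194] [713.48817853 186.2787439 ]
0.03 0.012 [187.34876514 247.81679705] [741.90158779 196.952713  ]
0.04 -0.012 [209.07906483 199.84609811] [717.81446966 186.10440353]
0.04 0.012 [184.675466   228.42340216] [746.54137133 196.8949781 ]
```

View pics/z.png

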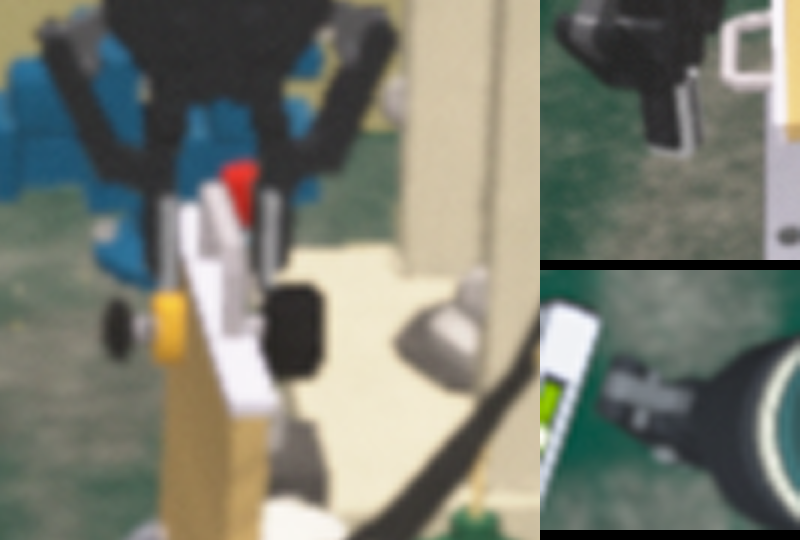

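```bash
python3 - <<'E'
from h import *
s=status.read_state();r=down(-1.946)
plan([((.47,-.20,.12),r,0),((.47,-.20,0.0),r,0)])
E
```

```text
[[0,0.1,0,-0.0041,-0.0264,0.0225,0],[0,0.1,-0.1,-0.0041,-0.0264,0.0225,0],[-0.1,0.1,0,-0.0041,-0.0264,0.0225,0],[0,0.1,0,-0.0041,-0.0264,0.0224,0],[0,0,0,0,0,0.03,0],[0,0,0,0,0,0.03,0],[0,0,0,-0.0001,0,0.03,0],[0,0,0,0,0,0.03,0]]
```

>>> {"fn": "drive_tool", "kwargs": {
  "rows": [
    [0, 0, 0, -0.0041, -0.0264, 0.0225, 0],
    [0, 0, 0, -0.0041, -0.0264, 0.0225, 0],
    [0, 0, 0, -0.0041, -0.0264, 0.0225, 0],
    [0, 0, 0, -0.0041, -0.0264, 0.0224, 0],
    [0, 0, 0, 0, 0, 0.03, 0],
    [0, 0, 0, 0, 0, 0.03, 0],
    [0, 0, 0, 0, 0, 0.03, 0],
    [0, 0, 0, 0, 0, 0.026, 0]
  ]
}}

```text
time: 14.37
tool_pos: [0.4693, -0.1995, 0.003]
tcp_rot: [-3.084, 0.588, 0.009]
wrist_force: [-0.0, 0.3, -0.5]
width: -0.002
grip_force: 0.0
```

>>> {"fn": "drive_tool", "kwargs": {
  "rows": [
    [0, 0, 0, 0, 0, 0, 0],
    [0, 0, 0, 0, 0, 0, 0],
    [0, 0, 0, 0, 0, 0.002, 0],
    [0, 0, 0, 0, 0, 0.002, 0]
  ]
}}

```text
time: 14.7
tool_pos: [0.4729, -0.2017, 0.0038]
tcp_rot: [-3.086, 0.589, -0.002]
wrist_force: [0.0, -0.1, 0.4]
width: -0.002
grip_force: 0.0
```

>>> {"fn": "drive_tool", "kwargs": {
  "rows": [
    [0, 0, 0, 0, 0, 0.002, 0],
    [0, 0, 0, 0, 0, 0.002, 0],
    [0, 0, 0, 0, 0, 0.002, 0]
  ]
}}

```text
time: 14.95
tool_pos: [0.4718, -0.2011, -0.0031]
tcp_rot: [-3.085, 0.589, 0.001]
wrist_force: [-1.2, 0.5, -0.0]
width: -0.0
grip_force: 0.0
```

>>> {"fn": "drive_tool", "kwargs": {
  "rows": [
    [0, 0, 0, 0, 0, 0.002, 0],
    [0, 0, 0, 0, 0, 0.002, 0],
    [0, 0, 0, 0, 0, 0.002, 0],
    [0, 0, 0, 0, 0, 0.002, 0],
    [0, 0, 0, 0, 0, 0.002, 0]
  ]
}}

```text
time: 15.37
tool_pos: [0.4709, -0.2006, -0.0144]
tcp_rot: [-3.085, 0.589, 0.004]
wrist_force: [-0.4, 0.3, 0.9]
width: -0.002
grip_force: 0.0
```

```bash
python3 - <<'E'
from h import *
S=read_camera('side');T=read_camera('top');s=status.read_state();print(s['tool_pos'],s['wrist_force'])
p=np.array(s['tool_pos']);us,ut=proj(S,[*p[:2],.02]),proj(T,[*p[:2],.02]);print(us,ut)
o=np.zeros((400,800,3),np.uint8)
for i,(q,u) in enumerate(((S,us),(T,ut))):
    M=np.float32([[5,0,200-5*u[0]],[0,5,200-5*u[1]]]);o[:,400*i:400*i+400]=cv2.warpAffine(q['color'],M,(400,400),flags=cv2.INTER_CUBIC)
cv2.imwrite('pics/z2.png',o[:,:,::-1])
E
```

```text
[ 0.47047734 -0.2004273  -0.01461299] [ 0.75814933  0.89598542 -0.67580635]
[226.06687884 246.29713491] [350.3021286  249.58685848]
```

View pics/z2.png

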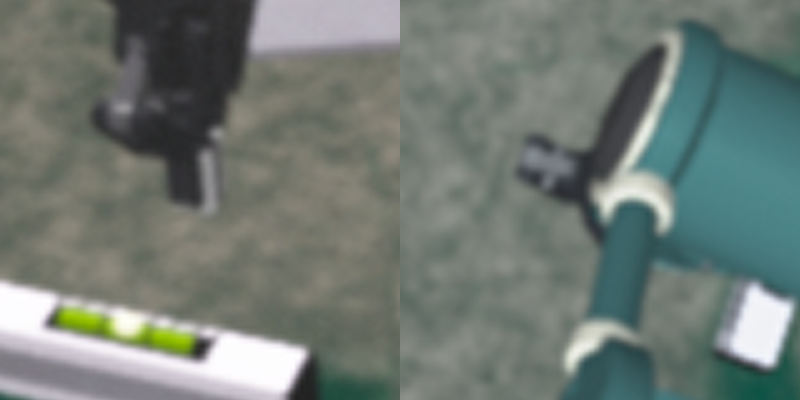

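>>> {"fn": "drive_tool", "kwargs": {
  "rows": [
    [0, 0, 0, 0, 0, 0.002, 0],
    [0, 0, 0, 0, 0, 0.002, 0],
    [0, 0, 0, 0, 0, 0.002, 0],
    [0, 0, 0, 0, 0, 0.002, 0],
    [0, 0, 0, 0, 0, 0, 0]
  ]
}}

```text
time: 15.88
tool_pos: [0.4705, -0.2004, -0.0226]
tcp_rot: [-3.084, 0.589, 0.005]
wrist_force: [-0.5, -0.1, -0.6]
width: -0.0
grip_force: 0.0
```

```bash
python3 - <<'E'
from h import *
s=status.read_state();print(s['tool_pos'],s['wrist_force'],s['joint_torque'])
E
```

```text
[ 0.47047576 -0.20044499 -0.02263054] [-0.54849951 -0.13661919 -0.63950917] [-8.87480273e-03 -3.94450557e+01 -2.79423040e+01  1.85254401e-03
 -7.03175948e-02 -7.64818651e-06]
```

>>> {"fn": "drive_tool", "kwargs": {
  "rows": [
    [0, 0, 0, 0, 0, 0.0015, 0],
    [0, 0, 0, 0, 0, 0.0015, 0],
    [0, 0, 0, 0, 0, 0.0015, 0],
    [0, 0, 0, 0, 0, 0.0015, 0]
  ]
}}

```text
time: 16.22
tool_pos: [0.4709, -0.2006, -0.0282]
tcp_rot: [-3.085, 0.589, 0.004]
wrist_force: [-0.6, -0.3, 0.1]
width: -0.002
grip_force: 0.0
```

>>> {"fn": "drive_tool", "kwargs": {
  "rows": [
    [0, 0, 0, 0, 0, 0.0015, 0],
    [0, 0, 0, 0, 0, 0.0015, 0],
    [0, 0, 0, 0, 0, 0.0015, 0]
  ]
}}

```text
time: 16.47
tool_pos: [0.4709, -0.2006, -0.0327]
tcp_rot: [-3.085, 0.589, 0.004]
wrist_force: [0.1, 0.0, 0.3]
width: -0.005
grip_force: 0.0
```

>>> {"fn": "drive_tool", "kwargs": {
  "rows": [
    [0, 0, 0, 0, 0, 0.0015, 0],
    [0, 0, 0, 0, 0, 0.0015, 0],
    [0, 0, 0, 0, 0, 0.0015, 0]
  ]
}}

```text
time: 16.72
tool_pos: [0.4709, -0.2007, -0.0338]
tcp_rot: [-3.084, 0.589, 0.007]
wrist_force: [-14.8, 6.5, 43.9]
width: -0.0
grip_force: 21.7
```

>>> {"fn": "drive_tool", "kwargs": {
  "rows": [
    [0, 0, 0, 0, 0, -0.015, 0.2],
    [0, 0, 0, 0, 0, -0.041, 0.7],
    [0, 0, 0, 0, 0, -0.041, 0.7],
    [0, 0, 0, 0, 0, 0, 0.7]
  ]
}}

```text
time: 17.05
tool_pos: [0.4773, -0.2038, 0.0682]
tcp_rot: [3.083, -0.589, 0.018]
wrist_force: [1.8, -0.8, 1.3]
width: 0.562
grip_force: 0.0
```

```bash
python3 - <<'E'
from h import *
s=status.read_state();print(s['tool_pos'])
r=down(-1.946);s=plan([((.4483,-.3045,.06),r,.7)],vmax=.03);plan([((.4483,-.3045,-.020),r,.7)],start=s,vmax=.021)
E
```

```text
[ 0.47728726 -0.20375475  0.06819612]
[[0,-0.2,0,0.0025,0.0261,0.0021,0.7],[0,-0.1,-0.1,0.0025,0.0261,0.0021,0.7],[0,-0.2,0,0.0025,0.0261,0.002,0.7],[0,-0.2,0,0.0025,0.026,0.0021,0.7]]
[[0,0,0,0,0,0.02,0.7],[0,0,0,0,0,0.02,0.7],[0,0,0,0,0,0.02,0.7],[0,0,0,0.0001,0,0.02,0.7]]
```

>>> {"fn": "drive_tool", "kwargs": {
  "rows": [
    [0, 0, 0, 0.0042, 0.0263, 0, 0.7],
    [0, 0, 0, 0.0042, 0.0263, 0, 0.7],
    [0, 0, 0, 0.0042, 0.0263, 0, 0.7],
    [0, 0, 0, 0.0042, 0.0263, 0, 0.7],
    [0, 0, 0, 0, 0, 0, 0.7],
    [0, 0, 0, 0, 0, 0, 0.7],
    [0, 0, 0, 0, 0, 0, 0.7]
  ]
}}

```text
time: 17.63
tool_pos: [0.4477, -0.3043, 0.0594]
tcp_rot: [-3.084, 0.59, 0.005]
wrist_force: [-1.1, 1.3, -0.1]
width: 0.698
grip_force: 0.0
```

```bash
python3 - <<'E'
from h import *
s=status.read_state();print(s['tool_pos'],s['tcp_rot'])
r=down(-1.946);s=plan([((.4483,-.3045,.05),r,.7)],vmax=.03);plan([((.4483,-.3045,-.020),r,.7)],start=s,vmax=.021)
E
```

```text
[ 0.44771322 -0.30429973  0.05939311] [-3.0836864   0.59002002  0.00469443]
[[-0.1,0.2,-0.2,0.0007,0,0.0094,0.7]]
[[0,0,0,0,0,0.0175,0.7],[0,0,0,0,0,0.0175,0.7],[0,0,0,0,0,0.0175,0.7],[0,0,0,-0.0001,0,0.0175,0.7]]
```

>>> {"fn": "drive_tool", "kwargs": {
  "rows": [
    [0, 0, 0, 0, 0, 0.02, 0.7],
    [0, 0, 0, 0, 0, 0.02, 0.7],
    [0, 0, 0, 0, 0, 0.02, 0.7],
    [0, 0, 0, 0, 0, 0.019, 0.7],
    [0, 0, 0, 0, 0, 0, 0.4],
    [0, 0, 0, 0, 0, 0, 0],
    [0, 0, 0, 0, 0, 0, 0],
    [0, 0, 0, 0, 0, 0, 0]
  ],
  "force": 40
}}

```text
time: 18.3
tool_pos: [0.4488, -0.3048, -0.018]
tcp_rot: [-3.086, 0.588, 0.001]
wrist_force: [-0.6, -0.5, -3.1]
width: 0.272
grip_force: 42.6
```

>>> {"fn": "drive_tool", "kwargs": {
  "rows": [
    [0, 0, 0, 0, 0, 0, 0],
    [0, 0, 0, 0, 0, 0, 0]
  ]
}}

```text
time: 18.47
tool_pos: [0.4483, -0.3049, -0.0183]
tcp_rot: [-3.085, 0.589, 0.002]
wrist_force: [1.0, 1.3, -0.2]
width: 0.272
grip_force: 42.9
```

```bash
cat >> h.py <<'E'
Pb=np.load('P.npy');AX=R.from_euler('z',Pb[2]).apply([0,1,0])
def leafR(a): return R.from_rotvec(AX*a)*R.from_euler('z',Pb[2])
def leafpt(X,a): return np.array([Pb[0],Pb[1],.1])+leafR(a).apply(X)
OFF=.033
def rep(real,Q): return np.array(real)+Q.apply([0,0,OFF])
E
python3 - <<'E'
from h import *
S=read_camera('side');T=read_camera('top')
for m in masks_of(S,'leaf')[:2]:print(m['score'],m['bbox'])
for a in(-.1,-.08,-.06,-.04,-.02,0):
    print(a,[proj(S,leafpt(X,a)).round(1).tolist() for X in((-.173,-.1,-.007),(-.173,-.1,.007),(-.173,.1,.007),(-.207,.03,0))])
k=cv2.imread('pics/lift.png')
# front white edge: columns around the leaf's front edge
for v in range(176,196):print(v,[k[v,u][::-1].tolist() for u in range(222,232,2)])
E
```

```text
0.98 [219.9, 129.6, 298.4, 185.5]
-0.1 [[225.4, 189.6], [224.3, 184.7], [223.8, 144.4], [211.3, 161.7]]
-0.08 [[225.1, 188.4], [224.1, 183.4], [223.6, 143.3], [211.0, 160.3]]
-0.06 [[224.8, 187.2], [223.9, 182.2], [223.5, 142.1], [210.7, 158.9]]
-0.04 [[224.5, 186.0], [223.8, 180.9], [223.4, 140.9], [210.4, 157.5]]
-0.02 [[224.3, 184.7], [223.6, 179.6], [223.2, 139.8], [210.2, 156.1]]
0 [[224.1, 183.5], [223.6, 178.4], [223.2, 138.6], [210.0, 154.7]]
176 [[189, 183, 194], [245, 242, 246], [244, 232, 214], [241, 215, 144], [238, 211, 139]]
177 [[188, 182, 192], [245, 242, 246], [245, 233, 217], [241, 216, 143], [238, 211, 138]]
178 [[188, 182, 192], [246, 242, 246], [245, 233, 218], [241, 215, 143], [237, 210, 138]]
179 [[188, 183, 193], [245, 241, 246], [244, 233, 216], [240, 214, 142], [235, 206, 134]]
180 [[184, 180, 189], [238, 234, 239], [238, 224, 203], [232, 202, 133], [225, 190, 124]]
181 [[180, 175, 185], [214, 208, 216], [216, 194, 169], [210, 176, 116], [202, 168, 109]]
182 [[176, 170, 180], [199, 192, 200], [202, 180, 156], [196, 164, 106], [194, 160, 105]]
183 [[175, 169,
[... 454 characters left out ...]
], [185, 179, 190], [184, 177, 188], [182, 177, 188], [184, 180, 190]]
189 [[178, 173, 182], [184, 179, 190], [182, 177, 187], [183, 178, 188], [185, 180, 190]]
190 [[177, 172, 182], [182, 177, 187], [183, 178, 188], [184, 178, 189], [187, 181, 191]]
191 [[174, 169, 179], [182, 176, 187], [184, 180, 191], [186, 180, 191], [187, 181, 192]]
192 [[176, 170, 180], [182, 178, 188], [184, 179, 190], [186, 180, 191], [185, 179, 190]]
193 [[177, 172, 182], [184, 180, 189], [185, 181, 192], [188, 182, 192], [185, 180, 190]]
194 [[178, 174, 183], [185, 181, 191], [188, 183, 192], [187, 182, 192], [185, 180, 191]]
195 [[178, 173, 184], [185, 181, 191], [185, 181, 189], [185, 181, 191], [184, 180, 190]]
```

```bash
python3 - <<'E'
from h import *
a=-.037;Q=R.from_rotvec(AX*a)*down(Pb[2]-np.pi/2)
real=leafpt((-.09,-.035,.007+.0145),a);t=rep(real,Q);print(real,t)
D=down(-1.946)
s=status.read_state();print(s['tool_pos'])
# use the commanded pose
s=(np.array([.4483,-.3047,-.019]),D)
s=plan([((.4483,-.3047,.14),D,0),(t+[0,0,.05],Q,0)],start=s,vmax=.04)
print('down');plan([(t+[0,0,.006],Q,0,4)],start=s,vmax=.03)
E
```

```text
[0.54695945 0.00908261 0.11815604] [0.54817912 0.00913337 0.08517863]
[ 0.44834917 -0.30492501 -0.0183158 ]
[[0,0,0,0,0,-0.0398,0],[0,0,0,0,0,-0.0397,0],[0,0,0,0,0,-0.0397,0],[0,0,0,0,0,-0.0398,0],[0,0.2,-2.7,-0.0025,-0.0365,0.0005,0],[0.1,0.3,-2.6,-0.0007,-0.0366,0.0006,0],[0,0.2,-2.7,0.0009,-0.0366,0.0006,0],[0.1,0.2,-2.6,0.0027,-0.0365,0.0006,0]]
[[0,0.3,-2.7,0.0043,-0.0363,0.0006,0],[0.1,0.2,-2.6,0.006,-0.0361,0.0007,0],[0,0.2,-2.7,0.0076,-0.0358,0.0008,0],[0.1,0.3,-2.6,0.0093,-0.0354,0.0009,0],[0,0.2,-2.7,0.0109,-0.0349,0.0009,0]]
down
[[0,0,0,-0.0004,0,0.011,0],[0,0,0,-0.0004,0,0.011,0],[0,0,0,-0.0004,0,0.011,0],[0,0,0,-0.0004,0,0.011,0]]
```

>>> {"fn": "drive_tool", "kwargs": {
  "rows": [
    [0, 0, 0, 0, 0, -0.0398, 0],
    [0, 0, 0, 0, 0, -0.0397, 0],
    [0, 0, 0, 0, 0, -0.0397, 0],
    [0, 0, 0, 0, 0, -0.0398, 0],
    [0, 0.2, -2.7, -0.0025, -0.0365, 0.0005, 0],
    [0.1, 0.3, -2.6, -0.0007, -0.0366, 0.0006, 0],
    [0, 0.2, -2.7, 0.0009, -0.0366, 0.0006, 0],
    [0.1, 0.2, -2.6, 0.0027, -0.0365, 0.0006, 0]
  ]
}}

```text
time: 19.28
tool_pos: [0.4927, -0.1643, 0.138]
tcp_rot: [-3.125, 0.3, -0.023]
wrist_force: [0.4, 1.1, -3.2]
width: 0.271
grip_force: 42.5
```

>>> {"fn": "drive_tool", "kwargs": {
  "rows": [
    [0, 0.3, -2.7, 0.0043, -0.0363, 0.0006, 0],
    [0.1, 0.2, -2.6, 0.006, -0.0361, 0.0007, 0],
    [0, 0.2, -2.7, 0.0076, -0.0358, 0.0008, 0],
    [0.1, 0.3, -2.6, 0.0093, -0.0354, 0.0009, 0],
    [0, 0.2, -2.7, 0.0109, -0.0349, 0.0009, 0],
    [0, 0, 0, 0, 0, 0, 0],
    [0, 0, 0, 0, 0, 0, 0],
    [0, 0, 0, 0, 0, 0, 0]
  ]
}}

```text
time: 19.95
tool_pos: [0.5481, 0.0087, 0.1348]
tcp_rot: [-3.139, -0.064, -0.053]
wrist_force: [0.6, -0.8, -3.1]
width: 0.274
grip_force: 42.5
```

```bash
python3 - <<'E'
from h import *
S=read_camera('side');T=read_camera('top');s=status.read_state();print(s['time'],s['tool_pos'],s['grip_force'],s['width'],s['wrist_force'])
a=-.037;Q=R.from_rotvec(AX*a)*down(Pb[2]-np.pi/2)
r=R.from_rotvec(s['tcp_rot']);print('rot err deg',(r.inv()*Q).as_rotvec(degrees=True))
t=rep(leafpt((-.09,-.035,.007+.0145),a),Q);print('delta tool',r.inv().apply(t-s['tool_pos']))
for p in(S,T):
    im=p['color'].astype(int);g=(im[...,1]>120)&(im[...,2]<70)&(im[...,0]<190)&(im[...,1]-im[...,0]>20)
    n,l,st,c=cv2.connectedComponentsWithStats(g.astype(np.uint8))
    print([(st[i].tolist(),c[i].round(1).tolist()) for i in range(1,n) if st[i,4]>8])
    m=masks_of(p,'level');print([(round(k['score'],2),np.round(k['bbox'])) for k in m])
Rt=r;base=np.array(s['tool_pos'])-Rt.apply([0,0,.033])
v=base-Rt.apply([0,0,-.027]) ; v=base+Rt.apply([0,0,-.0275]);print('vial expected',proj(S,v),proj(T,v))
E
```

```text
20.05 [0.54808202 0.00770878 0.13492212] 42.54524052143097 0.27262209232766454 [-0.07093363 -0.89579678 -3.32766078]
rot err deg [-0.02818533  0.16834118 -0.17644958]
delta tool [-0.00154219 -0.00138989  0.04972066]
[([217, 48, 11, 19, 93], [221.7, 58.5]), ([242, 129, 8, 3, 23], [245.7, 130.0]), ([360, 177, 5, 3, 11], [361.9, 178.2]), ([347, 181, 5, 3, 10], [349.0, 181.7])]
[(0.94, array([224., 127., 292., 151.])), (0.74, array([324., 173., 380., 205.])), (0.62, array([212., 127., 311., 217.]))]
[([275, 141, 3, 5, 9], [275.7, 143.2])]
[(0.92, array([257., 116., 290., 165.])), (0.53, array([274., 233., 283., 252.]))]
vial expected [255.17151715 129.23028513] [276.75696559 217.8457884 ]
```

>>> {"fn": "drive_tool", "kwargs": {
  "rows": [
    [0, 0, 0, 0, 0, 0.011, 0],
    [0, 0, 0, -0.0004, 0, 0.011, 0],
    [0, 0, 0, -0.0004, 0, 0.011, 0],
    [0, 0, 0, -0.0004, 0, 0.01, 0],
    [0, 0, 0, 0, 0, 0, 0],
    [0, 0, 0, 0, 0, 0.001, 0],
    [0, 0, 0, 0, 0, 0.001, 0],
    [0, 0, 0, 0, 0, 0.001, 0]
  ]
}}

```text
time: 20.82
tool_pos: [0.5497, 0.0088, 0.0897]
tcp_rot: [-3.139, -0.063, -0.057]
wrist_force: [-0.2, -0.3, -3.3]
width: 0.274
grip_force: 42.5
```

>>> {"fn": "drive_tool", "kwargs": {
  "rows": [
    [0, 0, 0, 0, 0, 0.001, 0],
    [0, 0, 0, 0, 0, 0.001, 0],
    [0, 0, 0, 0, 0, 0, 0]
  ]
}}

```text
time: 21.07
tool_pos: [0.5493, 0.0088, 0.0875]
tcp_rot: [-3.139, -0.063, -0.056]
wrist_force: [0.1, -0.4, -2.6]
width: 0.273
grip_force: 42.5
```

>>> {"fn": "drive_tool", "kwargs": {
  "rows": [
    [0, 0, 0, 0, 0, 0.001, 0],
    [0, 0, 0, 0, 0, 0.0007, 0],
    [0, 0, 0, 0, 0, 0.0007, 0]
  ]
}}

```text
time: 21.32
tool_pos: [0.5492, 0.0088, 0.0849]
tcp_rot: [-3.139, -0.063, -0.055]
wrist_force: [-2.5, -0.3, 0.5]
width: 0.268
grip_force: 43.0
```

>>> {"fn": "drive_tool", "kwargs": {
  "rows": [
    [0, 0, 0, 0, 0, 0.0004, 0],
    [0, 0, 0, 0, 0, 0, 0],
    [0, 0, 0, 0, 0, 0, 0.35],
    [0, 0, 0, 0, 0, 0, 0.5],
    [0, 0, 0, 0, 0, 0, 0.55],
    [0, 0, 0, 0, 0, 0, 0.55]
  ]
}}

```text
time: 21.82
tool_pos: [0.5496, 0.0088, 0.0847]
tcp_rot: [-3.139, -0.062, -0.056]
wrist_force: [0.3, 0.1, -0.1]
width: 0.546
grip_force: 0.0
```

>>> {"fn": "drive_tool", "kwargs": {
  "rows": [
    [0, 0, 0, 0, 0, -0.02, 0.55],
    [0, 0, 0, 0, 0, -0.03, 0.55],
    [0, 0, 0, 0, 0, -0.03, 0.55],
    [0, 0, 0, 0, 0, 0, 0.55]
  ]
}}

```text
time: 22.15
tool_pos: [0.5511, 0.0085, 0.1716]
tcp_rot: [-3.139, -0.063, -0.073]
wrist_force: [1.5, -0.6, 1.6]
width: 0.551
grip_force: 0.0
```

```bash
python3 - <<'E'
from h import *
S=read_camera('side');s=status.read_state();print(s['time'],s['tool_pos'],s['wrist_force'],s['q'])
m=masks_of(S,'level');print([(round(k['score'],2),np.round(k['bbox'])) for k in m])
v=leafpt((-.09,-.035,.007+.042),-.037);u0,v0=proj(S,v);print(u0,v0)
u0,v0=int(u0),int(v0)
for r in range(v0-6,v0+9,1):print(r,' '.join('%02x%02x%02x'%tuple(S['color'][r,c]) for c in range(u0-18,u0+19)))
np.save('pics/S1.npy',S['color'])
E
```

```text
22.2 [0.54992868 0.0085001  0.16899999] [ 0.28917613 -0.94347167 -0.74479481] [-0.03225906  0.01643851  1.93889354  0.00384117  1.14265856  1.49724957]
[(0.78, array([322., 173., 382., 206.])), (0.74, array([227., 144., 289., 169.]))]
256.17780231695156 147.92920105702984
141 584f4a 7d694e a38557 bc9c64 d8b677 ebcf88 f0d68e f1d98f f1d88f f2d991 f2da90 f5df94 f7e499 f8e69b f7e49a f6e398 f6e299 f5e095 f4de94 f3dc93 f2da90 f3dc94 f2da90 f2da91 f4dd94 f6e298 f7e599 f7e499 f6e297 f5df94 f4de94 f5de93 f4dd92 f3dd91 f3de93 f4de93 f5e095
142 8d7f77 b99c75 e3bf7a edce82 efd489 f1d78f f1d98f f1d990 f1d88f f1d88f f2da91 f5df93 f7e497 f8e69a f7e499 f6e398 f6e297 f5e095 f4de94 f3db92 f2da91 f3dc92 f2dc93 f2db91 f4dd94 f5e297 f7e49a f7e49a f6e297 f5df94 f4de93 f4de93 f4dd93 f3dd93 f3dc91 f3dd94 f4df93
143 ad9e96 cfaf88 eecb76 f5d979 f5db83 f3d889 f1d68d f1d68e f0d78d f1d88f f3dc92 f5e095 f7e499 f8e69b f8e59a f6e298 f6e297 f5e095 f4de94 f3dc92 f2da91 f3db91 f2db91 f2db92 f3dc92 f5e297 f7e49c f7e59a f6e399 f5e095 f4df94 f5de95 f4dd93 f3dc93 f3dc91 f3dc91 f4de92
144 b8a7a0 d4b186 f2ca66 f9db5f f9dd6b
[... 2417 characters left out ...]
e0d8e3 d9d2db d4cdd6 d4cdd5 d8d1da ddd6e0 e0d8e2 dfd7e0 ddd5de dcd6df dad2dc d7cfd9 d5cdd6 d4ccd6 d4ccd5 d1cad3 d1c9d2 d0c9d3 cfc7d1 cfc8d1 d0c8d1 d0c8d1 d0c8d1 cec4ce cac2cc
154 f3eff4 f0ecf1 ece7ed e4dde5 d7cfda d4ccd6 d8d1da ddd7df e2dbe3 e0d8e2 ded7e0 dcd3de d9d2db d5cfd9 d4ced7 d2c9d3 d0c9d2 d2cad4 d2cbd4 d0c9d3 d0c9d2 d1c8d1 d0c8d3 cfc7d1 d0c8d1 cdc6cf cbc4cd c8c0ca c6bfc8 c6bfc8 c3bcc6 c1bbc3 bfb8c2 beb7bf bdb5be b7b0b8 b4adb5
155 ded6e0 dcd5df dad3dd d7d0d9 d4ccd6 d3cbd4 d0c9d3 d0c9d2 d0c9d2 d2c9d3 d0c8d1 d0c8d2 cec8d1 cfc7d0 cfc7d2 cdc6cf ccc4ce cac2cb c8c1ca c5bec7 c4bec7 c1bdc6 c2b9c4 bfb7c1 bdb6bf bab2bc b4adb6 afa8b0 aba5ac a8a1a9 a59fa7 a19ba2 9d97a0 99939b 99929b 979098 928e95
```

```bash
python3 - <<'E'
from h import *
k=leafpt((-.135,.06,.034),-.04);k0=leafpt((-.135,.06,.034),0);print(k,k0)
s=status.read_state();print(s['tool_pos'],s['time'])
D=down(.3)
x,y=k0[:2]
s=plan([((x,y,.16),D,.65)],amax=6.9)
print('down');plan([((x,y,.086),D,.65)],start=s,vmax=.02)
S=read_camera('side');T=read_camera('top')
for p in(S,T):
  for m in masks_of(p,'knob_grip')[:2]:
    ys,xs=np.nonzero(m['mask']);print(m['score'],m['bbox'],xs.mean(),ys.mean(),proj(p,k))
E
```

```text
[0.49753062 0.10210773 0.12857424] [0.49878119 0.10215978 0.134     ]
[0.54807666 0.00853426 0.16652267] 22.25
[[0.1,-0.1,-6.6,-0.0029,-0.006,0.0003,0.65],[0.2,-0.1,-6.5,-0.0021,-0.0062,0.0003,0.65],[0.1,-0.1,-6.6,-0.0014,-0.0065,0.0004,0.65],[0.1,-0.1,-6.5,-0.0007,-0.0066,0.0003,0.65],[0.1,-0.1,-6.6,0,-0.0066,0.0004,0.65],[0.2,-0.1,-6.5,0.0009,-0.0065,0.0003,0.65],[0.1,-0.1,-6.6,0.0015,-0.0065,0.0004,0.65],[0.1,-0.1,-6.5,0.0023,-0.0062,0.0004,0.65]]
[[0.2,-0.1,-6.6,0.003,-0.0059,0.0005,0.65],[0.1,-0.1,-6.6,0.0037,-0.0055,0.0004,0.65],[0.1,-0.1,-6.5,0.0042,-0.005,0.0004,0.65],[0.1,-0.1,-6.6,0.0048,-0.0046,0.0004,0.65],[0.2,-0.1,-6.5,0.0053,-0.0039,0.0005,0.65],[0.1,-0.1,-6.6,0.0057,-0.0034,0.0004,0.65],[0.1,-0.1,-6.5,0.0061,-0.0026,0.0004,0.65],[0.2,-0.1,-6.6,0.0063,-0.002,0.0004,0.65]]
down
[[0,0,0,0,0,0.0185,0.65],[0,0,0,0,0,0.0185,0.65],[0,0,0,0,0,0.0185,0.65],[0,0,0,0,0.0001,0.0185,0.65]]
0.44 [230.5, 129.1, 245.6, 142.6] 237.04419889502762 135.04419889502762 [236.93315606 137.30641188]
0.55 [231.0, 230.2, 238.5, 246.8] 234.3409090909091 240.63636363636363 [239.65261943 240.05287042]
```

>>> {"fn": "drive_tool", "kwargs": {
  "rows": [
    [0.1, -0.1, -6.6, -0.0029, -0.006, 0.0003, 0.65],
    [0.2, -0.1, -6.5, -0.0021, -0.0062, 0.0003, 0.65],
    [0.1, -0.1, -6.6, -0.0014, -0.0065, 0.0004, 0.65],
    [0.1, -0.1, -6.5, -0.0007, -0.0066, 0.0003, 0.65],
    [0.1, -0.1, -6.6, 0, -0.0066, 0.0004, 0.65],
    [0.2, -0.1, -6.5, 0.0009, -0.0065, 0.0003, 0.65],
    [0.1, -0.1, -6.6, 0.0015, -0.0065, 0.0004, 0.65],
    [0.1, -0.1, -6.5, 0.0023, -0.0062, 0.0004, 0.65]
  ]
}}

```text
time: 23.12
tool_pos: [0.5205, 0.0556, 0.1595]
tcp_rot: [-2.783, -1.449, -0.024]
wrist_force: [0.2, 0.3, 0.1]
width: 0.649
grip_force: 0.0
```

>>> {"fn": "drive_tool", "kwargs": {
  "rows": [
    [0.2, -0.1, -6.6, 0.003, -0.0059, 0.0005, 0.65],
    [0.1, -0.1, -6.6, 0.0037, -0.0055, 0.0004, 0.65],
    [0.1, -0.1, -6.5, 0.0042, -0.005, 0.0004, 0.65],
    [0.1, -0.1, -6.6, 0.0048, -0.0046, 0.0004, 0.65],
    [0.2, -0.1, -6.5, 0.0053, -0.0039, 0.0005, 0.65],
    [0.1, -0.1, -6.6, 0.0057, -0.0034, 0.0004, 0.65],
    [0.1, -0.1, -6.5, 0.0061, -0.0026, 0.0004, 0.65],
    [0.2, -0.1, -6.6, 0.0063, -0.002, 0.0004, 0.65]
  ]
}}

```text
time: 23.78
tool_pos: [0.4958, 0.1023, 0.1564]
tcp_rot: [-1.853, -2.529, 0.008]
wrist_force: [0.2, -0.6, -0.2]
width: 0.646
grip_force: 0.0
```

>>> {"fn": "drive_tool", "kwargs": {
  "rows": [
    [0, 0, 0, 0, 0, 0, 0.65],
    [0, 0, 0, 0, 0, 0, 0.65],
    [0, 0, 0, 0, 0, 0, 0.65]
  ]
}}

```text
time: 24.03
tool_pos: [0.4967, 0.102, 0.1574]
tcp_rot: [-1.865, -2.522, 0.006]
wrist_force: [0.8, 0.0, 0.2]
width: 0.649
grip_force: 0.0
```

```bash
python3 - <<'E'
from h import *
s=status.read_state();print(s['tool_pos'],s['time'],R.from_rotvec(s['tcp_rot']).apply([[0,1,0],[0,0,1]]),s['q'][5])
k0=leafpt((-.135,.06,.034),-.02)
plan([((*k0[:2],.086),down(.3),.65,5)])
E
```

```text
[0.49672578 0.10197165 0.15735178] 24.0333 [[ 9.56043934e-01  2.93159198e-01 -6.13853743e-03]
 [-6.40520484e-03 -5.03285068e-05 -9.99979485e-01]] -0.1452685403635858
[[-0.1,0,0,-0.0001,0.0004,0.0143,0.65],[0,0,-0.1,-0.0001,0.0003,0.0142,0.65],[-0.1,-0.1,0,0,0.0003,0.0143,0.65],[-0.1,0,0,-0.0001,0.0004,0.0143,0.65],[-0.1,0,0,0,0.0003,0.0142,0.65]]
```

Grip the knob and turn 71° clockwise.

>>> {"fn": "drive_tool", "kwargs": {
  "rows": [
    [-0.1, 0, 0, 0, 0.0004, 0.0143, 0.65],
    [0, 0, -0.1, 0, 0.0003, 0.0143, 0.65],
    [-0.1, 0, 0, 0, 0.0003, 0.0143, 0.65],
    [-0.1, 0, 0, 0, 0.0004, 0.0143, 0.65],
    [-0.1, 0, 0, 0, 0.0003, 0.0142, 0.65],
    [0, 0, 0, 0, 0, 0, 0.4],
    [0, 0, 0, 0, 0, 0, 0.2],
    [0, 0, 0, 0, 0, 0, 0.2]
  ],
  "force": 40
}}

```text
time: 24.7
tool_pos: [0.498, 0.1025, 0.086]
tcp_rot: [-1.863, -2.528, -0.003]
wrist_force: [2.8, 1.0, -10.1]
width: 0.416
grip_force: 40.8
```

>>> {"fn": "drive_tool", "kwargs": {
  "rows": [
    [0, 0, 0, 0, 0, 0, 0.2]
  ]
}}

```text
time: 24.78
tool_pos: [0.498, 0.1025, 0.0861]
tcp_rot: [-1.862, -2.529, -0.003]
wrist_force: [2.1, 0.6, -9.4]
width: 0.418
grip_force: 40.9
```

>>> {"fn": "drive_tool", "kwargs": {
  "rows": [
    [0, 0, 5.9, 0, 0, 0, 0.2],
    [0, 0, 5.9, 0, 0, 0, 0.2],
    [0, 0, 5.9, 0, 0, 0, 0.2],
    [0, 0, 5.9, 0, 0, 0, 0.2],
    [0, 0, 5.9, 0, 0, 0, 0.2],
    [0, 0, 5.9, 0, 0, 0, 0.2],
    [0, 0, 5.9, 0, 0, 0, 0.2],
    [0, 0, 5.9, 0, 0, 0, 0.2]
  ]
}}

```text
time: 25.45
tool_pos: [0.4981, 0.1031, 0.0862]
tcp_rot: [-2.722, -1.565, -0.003]
wrist_force: [4.2, 2.4, -11.4]
width: 0.417
grip_force: 41.0
```

>>> {"fn": "drive_tool", "kwargs": {
  "rows": [
    [0, 0, 5.9, 0, 0, 0, 0.2],
    [0, 0, 5.9, 0, 0, 0, 0.2],
    [0, 0, 5.9, 0, 0, 0, 0.2],
    [0, 0, 5.9, 0, 0, 0, 0.2],
    [0, 0, 0, 0, 0, 0, 0.2],
    [0, 0, 0, 0, 0, 0, 0.2]
  ]
}}

```text
time: 25.95
tool_pos: [0.4984, 0.1034, 0.0866]
tcp_rot: [-2.98, -0.986, -0.004]
wrist_force: [3.6, 3.1, -10.0]
width: 0.418
grip_force: 41.0
```

>>> {"fn": "drive_tool", "kwargs": {
  "rows": [
    [0, 0, 0, 0, 0, 0, 0.5],
    [0, 0, 0, 0, 0, 0, 0.65],
    [0, 0, 0, 0, 0, 0, 0.65],
    [0, 0, 0, 0, 0, 0, 0.65],
    [0, 0, 0, 0, 0, 0, 0.65],
    [0, 0, 0, 0, 0, 0, 0.65]
  ]
}}

```text
time: 26.45
tool_pos: [0.4989, 0.1027, 0.0873]
tcp_rot: [-2.982, -0.984, -0.005]
wrist_force: [0.5, 0.6, 1.0]
width: 0.651
grip_force: 0.0
```

```bash
cat >> h.py <<'E'
def bubble(a=0.,x=-.09,y=-.035,show=1):
    """sample the vial along its axis in the side picture; profile in mm from the expected middle (+ = hinge)"""
    S=read_camera('side');im=S['color'].astype(np.float32);ss=np.arange(-40,40.5,1)
    P=np.zeros((len(ss),3))
    for w in(-.003,0,.003):
        q=np.array([proj(S,leafpt((x+t/1000,y+w,.007+.042),a)) for t in ss],np.float32)
        P+=cv2.remap(im,q[None,:,0],q[None,:,1],cv2.INTER_LINEAR)[0]/3
    if show: print(' '.join('%d:%d/%d'%(t,g,b) for t,g,b in zip(ss[::2],P[::2,1],P[::2,2])))
    return ss,P
E
python3 - <<'E'
from h import *
s=status.read_state();print(s['time'],s['tool_pos'],s['width'],s['q'][5],s['wrist_force'])
ss,P=bubble(0)
E
```

```text
26.45 [0.49885438 0.1027437  0.08726822] 0.6513168891529401 1.085063633246217 [0.49216288 0.56346312 0.98668291]
-40:234/229 -38:224/216 -36:190/178 -34:151/130 -32:131/91 -30:139/67 -28:167/57 -26:184/54 -24:190/53 -22:195/56 -20:198/58 -18:199/59 -16:201/61 -14:200/65 -12:188/68 -10:183/71 -8:194/89 -6:214/125 -4:229/169 -2:237/199 0:239/206 2:235/193 4:221/159 6:201/115 8:180/76 10:173/59 12:185/53 14:192/55 16:197/58 18:198/59 20:200/61 22:200/60 24:196/62 26:182/66 28:155/70 30:131/80 32:131/106 34:170/153 36:216/206 38:235/229 40:241/237
```

```bash
python3 - <<'E'
from h import *
s=status.read_state();p=np.array(s['tool_pos']);r=R.from_rotvec(s['tcp_rot']);h=r.apply([0,1,0]);print(h)
D=down(Pb[2]-np.pi/2);t=leafpt((-.033,-.035,.045),0);print(t)
s=plan([(p+[0,0,.075],down(np.arctan2(h[1],h[0])),.65,3)],vmax=.03)
s=plan([((*t[:2],.16),D,0)],start=s,vmax=.03);plan([((*t[:2],.119),D,0)],start=s,vmax=.011)
E
```

```text
[ 5.94982284e-01 -8.03738533e-01 -6.72669273e-04]
[0.60464324 0.01148329 0.145     ]
[[0,-0.1,0,0.0001,0,-0.025,0.65],[0,0,0,0,0,-0.025,0.65],[0,-0.1,0,0,-0.0001,-0.025,0.65]]
[[0,0,5.7,0.0051,0.0227,0.0003,0],[0,0,5.7,0.0074,0.0221,0.0004,0],[0,0,5.7,0.0096,0.0213,0.0003,0],[0,0,5.7,0.0116,0.0202,0.0003,0],[0,0,5.6,0.0135,0.019,0.0003,0],[0,0,5.7,0.0154,0.0176,0.0004,0]]
[[0,0,0,0,0,0.0102,0],[0,0,0,0,0,0.0103,0],[0,0,0,0,0,0.0102,0],[0,0,0,0,0,0.0103,0]]
```

>>> {"fn": "drive_tool", "kwargs": {
  "rows": [
    [0, 0, 0, 0, 0, -0.025, 0.65],
    [0, 0, 0, 0, 0, -0.025, 0.65],
    [0, 0, 0, 0, 0, -0.025, 0.65],
    [0, 0, 0, 0, 0, 0, 0.4],
    [0, 0, 5.7, 0.0051, 0.0227, 0.0003, 0],
    [0, 0, 5.7, 0.0074, 0.0221, 0.0004, 0],
    [0, 0, 5.7, 0.0096, 0.0213, 0.0003, 0],
    [0, 0, 5.7, 0.0116, 0.0202, 0.0003, 0]
  ]
}}

```text
time: 27.17
tool_pos: [0.5695, 0.0412, 0.1601]
tcp_rot: [-3.118, -0.368, -0.002]
wrist_force: [-0.6, 0.2, -0.1]
width: -0.0
grip_force: 0.0
```

>>> {"fn": "drive_tool", "kwargs": {
  "rows": [
    [0, 0, 5.6, 0.0135, 0.019, 0.0003, 0],
    [0, 0, 5.7, 0.0154, 0.0176, 0.0004, 0],
    [0, 0, 0, 0, 0, 0, 0],
    [0, 0, 0, 0, 0, 0.0102, 0],
    [0, 0, 0, 0, 0, 0.0103, 0],
    [0, 0, 0, 0, 0, 0.0102, 0],
    [0, 0, 0, 0, 0, 0.01, 0],
    [0, 0, 0, 0, 0, 0, 0]
  ]
}}

```text
time: 27.83
tool_pos: [0.6012, 0.0121, 0.1151]
tcp_rot: [-3.138, -0.068, 0.007]
wrist_force: [-0.5, 0.7, 0.2]
width: -0.001
grip_force: 0.0
```

>>> {"fn": "drive_tool", "kwargs": {
  "rows": [
    [0, 0, 0, 0, 0, 0, 0],
    [0, 0, 0, 0, 0, 0, 0]
  ]
}}

```text
time: 28.0
tool_pos: [0.6043, 0.0118, 0.1189]
tcp_rot: [-3.139, -0.067, -0.002]
wrist_force: [0.9, -0.2, 0.0]
width: 0.001
grip_force: 0.0
```

```bash
python3 - <<'E'
from h import *
s=status.read_state();p=np.array(s['tool_pos']);r=R.from_rotvec(s['tcp_rot']);print(s['time'],p,r.apply([0,0,1]),s['wrist_force'],s['width'])
D=down(Pb[2]-np.pi/2);t=leafpt((-.033,-.035,.045),0)
plan([((*t[:2],.115),D,0,3)])
bubble()
E
```

```text
28.0 [0.60428529 0.01176169 0.11893498] [ 0.00138416  0.00238883 -0.99999619] [ 0.91380252 -0.24932526  0.02352706] 0.0010704211012119067
[[0,0,0,0.0001,0.0001,0.0013,0],[-0.1,-0.1,0,0.0001,0.0001,0.0013,0],[0,0,0.1,0.0001,0.0001,0.0013,0]]
-40:234/228 -38:225/216 -36:190/177 -34:150/129 -32:130/90 -30:139/67 -28:166/57 -26:183/54 -24:189/53 -22:194/57 -20:198/60 -18:199/60 -16:200/60 -14:199/65 -12:188/69 -10:182/71 -8:193/89 -6:213/126 -4:229/169 -2:237/199 0:239/205 2:235/191 4:221/158 6:201/115 8:179/75 10:172/59 12:184/54 14:193/55 16:197/59 18:198/61 20:200/62 22:199/60 24:195/61 26:182/66 28:156/70 30:131/80 32:131/106 34:168/152 36:217/206 38:235/229 40:240/237
```

Bubble centred. Now lowering gently to contact.

>>> {"fn": "drive_tool", "kwargs": {
  "rows": [
    [0, 0, 0, 0, 0, 0.0015, 0],
    [0, 0, 0, 0, 0, 0.0015, 0],
    [0, 0, 0, 0, 0, 0.0015, 0],
    [0, 0, 0, 0, 0, 0.001, 0],
    [0, 0, 0, 0, 0, 0, 0]
  ]
}}

```text
time: 28.47
tool_pos: [0.6043, 0.0114, 0.1132]
tcp_rot: [-3.139, -0.066, -0.002]
wrist_force: [-0.5, 0.5, -0.1]
width: -0.006
grip_force: 0.0
```

>>> {"fn": "drive_tool", "kwargs": {
  "rows": [
    [0, 0, 0, 0, 0, 0.0006, 0],
    [0, 0, 0, 0, 0, 0.0006, 0],
    [0, 0, 0, 0, 0, 0.0006, 0],
    [0, 0, 0, 0, 0, 0, 0]
  ]
}}

```text
time: 28.8
tool_pos: [0.6044, 0.0114, 0.1115]
tcp_rot: [-3.139, -0.066, -0.002]
wrist_force: [-0.9, 0.2, -0.5]
width: -0.004
grip_force: 0.0
```

>>> {"fn": "drive_tool", "kwargs": {
  "rows": [
    [0, 0, 0, 0, 0, 0.0005, 0],
    [0, 0, 0, 0, 0, 0.0005, 0],
    [0, 0, 0, 0, 0, 0, 0]
  ]
}}

```text
time: 29.05
tool_pos: [0.6045, 0.0114, 0.1113]
tcp_rot: [-3.139, -0.066, -0.003]
wrist_force: [-1.1, 0.2, 4.2]
width: 0.003
grip_force: 2.2
```

>>> {"fn": "drive_tool", "kwargs": {
  "rows": [
    [0, 0, 0, 0, 0, 0.0005, 0],
    [0, 0, 0, 0, 0, 0, 0],
    [0, 0, 0, 0, 0, 0, 0]
  ]
}}

```text
time: 29.3
tool_pos: [0.6045, 0.0114, 0.1113]
tcp_rot: [-3.139, -0.066, -0.003]
wrist_force: [-3.1, -0.6, 6.7]
width: -0.0
grip_force: 3.4
```

```bash
python3 - <<'E'
from h import *
s=status.read_state();print(s['wrist_force'])
bubble();print(status.read_state()['wrist_force'])
E
```

```text
[-3.06488485 -0.55587814  6.71049291]
-40:234/228 -38:224/216 -36:190/177 -34:150/129 -32:129/90 -30:138/67 -28:166/57 -26:183/54 -24:189/54 -22:194/57 -20:197/60 -18:199/60 -16:200/61 -14:199/63 -12:188/68 -10:183/71 -8:194/89 -6:213/124 -4:229/169 -2:237/200 0:239/206 2:235/192 4:221/158 6:200/115 8:179/76 10:174/61 12:184/53 14:191/53 16:196/58 18:198/60 20:199/60 22:199/60 24:195/61 26:181/65 28:154/70 30:131/80 32:131/105 34:169/152 36:217/206 38:235/229 40:239/236
[-3.57963835  0.61582546  6.2251234 ]
```

>>> {"fn": "drive_tool", "kwargs": {
  "rows": [
    [0, 0, 0, 0, 0, 0.0005, 0],
    [0, 0, 0, 0, 0, 0, 0],
    [0, 0, 0, 0, 0, 0, 0],
    [0, 0, 0, 0, 0, 0, 0],
    [0, 0, 0, 0, 0, 0, 0],
    [0, 0, 0, 0, 0, 0, 0]
  ]
}}

```text
time: 29.85
tool_pos: [0.6045, 0.0114, 0.1113]
tcp_rot: [-3.139, -0.066, -0.003]
wrist_force: [-3.6, -0.1, 8.8]
width: 0.001
grip_force: 4.5
```

```bash
python3 - <<'E'
from h import *
ss,P=bubble(show=0);w=np.clip(P[:,2]-90,0,None)*(abs(ss)<25);print('bubble mm',(w*ss).sum()/w.sum())
f=status.read_state()['wrist_force'];print(f)
if 4.5<f[2]<18: print(workorder.finish_job())
E
```

```text
bubble mm -0.25327504424517505
[-4.57632101 -0.47588628  9.27412712]
the job is handed in; nothing more can be done
None
```

The job is handed in, result not reported: the leaf is down on its foot, the level lies lengthwise on it with the bubble about 0.3 mm off centre, and the fingers press it with about 9 N at 30 s; I viewed 11 pictures, one over the limit of 10.

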